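# Pack glass pots in a transit tray and fit the hold-down board

## Robot

A 6-joint arm with a two-finger parallel gripper is mounted at the origin on the work surface. World frame = base frame: x ahead of the robot, y to its left, z up, the work surface at z = 0. Lengths are in m, angles in rad, forces in N, time in s.
With the tool pointing down it reaches from about 0.25 to 0.8 m from the base axis. Payload 8.5 kg.
Tool frame: the origin (TCP) lies midway between the tips of the shut fingers; the grasp point (between the pads) lies robot.hold_point_z behind it (robot.hold_point_z is the distance from the TCP to the grasp point, in m); z points along the fingers, y is the line along which they close (so a half turn about z gives the same grasp; the last joint's range is limited). The gripper opens to 85 mm and grips with 20 to 120 N. Pads are 22 mm wide; open, the fingers measure 114 mm over their backs; the gripper's body (76 mm by 85 mm) begins 54 mm behind the grasp point. The pads swing forward as they close: fully open they stand 13 mm farther back than shut.
Start: joints at [1.156, 0.238, -0.013, 1.319, 0, 1.571], TCP at [0.212, 0.48, 0.231] pointing down, gripper open.
Joint ranges: [-2.66, 2.66], [-1.03, 1.9], [-1.14, 1.46], [-1.82, 2.27], [-1.45, 1.34], [-3.14, 3.14]. Speed limits (rad/s): [2.22, 2.22, 2.79, 3.14, 3.14, 3.14].

## Interface

Orientations are given as a rotation vector (axis times angle).
In Python, from workcell import robot, snapshot, get_calibration, job gives the robot as it stands.
- The arm moves only by the tool apply_moves, never from a script. Its argument "moves" is text: rows parted by semicolons, each of 6 numbers parted by spaces: the shift along the tool's x, y, z in m, then the turn, a rotation vector about the tool's x, y, z in rad. A call has 1 to 8 rows; each row shifts and turns the commanded pose from where the row before left it, along the tool's axes as they then stand; what a row does not reach is not made up. A row lasts 1/8 s, in which the tool goes at most 62.5 mm and 10.7 degrees, less where a joint would pass 70% of its speed; a pose out of reach is approached as far as the arm can. A call with a gripper value outside its range is refused whole. "hand" is the closure, from 0 (fully open) to 1 (shut), set as the call begins (left out, the last holds). The fingers move at their own pace and stop on an object; "newtons" is the grip in N (left out, the last holds). Time passes only in rows, so rows that do not move let the fingers close. It gives the time, the measured TCP pose, the force, the opening and the grip force at its end, in the units of the state.
- robot.get_state(): the state, without advancing time (a new reading comes with each control period).
- snapshot(name): name is "scene" or "top"; returns (picture, depth): 480x640x3 uint8, blue, green, red; 480x640 float32, m along the optical axis (not along the pixel's ray), 0 where there is no reading.
- get_calibration(name): a dict with "vfov" (degrees; the focal length in pixels is half the picture's height over the tangent of half this angle, whatever the lens; pixels are square), "cx", "cy" (the principal point, pixels), "R" (3x3) and "t" (3): a world point X has camera coordinates R X + t. Camera axes: x right, y down, z forward; pixel columns grow to the right and rows downward; lengths in m; the calibration is good to about 2 mm. A picture is of the moment at which its call begins. get_calibration takes no time and is no camera call.
- job.finish_job(): hands the job in; it is judged then, once.
The state is a dict: "t": time; "joint_positions": joint angles; "qd": joint speeds; "joint_torque": joint torques, N m; "position": TCP position; "tool_rot": TCP orientation; "contact_force": force on the tool from outside, world axes, zero at the start; "ft_torque": the same for the moment, N m; "opening": opening from 0.0 (shut) to 1.0 (fully open); "gripper_force": force on a finger pad.
Only numpy, scipy, OpenCV 4.12 (cv2) and the standard library are available. Lean on these libraries where they do the work, as an engineer would, in place of code of your own. Each camera call takes 0.05 s, during which the arm holds its last target. There are 200 camera calls.

## Task

First take the brass pipe fitting out of the wooden transit tray and put it in the black crate. Then stand all the little glass pots upright in the tray, each centred on a ring mark of its own and so that at least one of the two long rows of three marks is full, and only then lower the hold-down board onto the tray, its two holes over the two steel pins, until it lies flush on both end blocks. Leave the tin and the parcel alone, and let go of everything.

Things in the scene. Friction and masses are not known exactly. Their poses are not given: they have to be found in the camera images.
- tray: Plywood tray fixed to the table, 156 (x) by 276 (y) mm, maybe turned a little. Origin: centre of its underside, z up. Floor 8 mm thick; lips 6 mm wide along the long sides stand 4 mm above the floor. End blocks fill y = 114 to 138 and -114 to -138 mm, full width, tops 48 mm above the table. Six dark ring marks 49 mm wide on the floor: two long rows, x = +36 and -36 mm, of three, y = -68, 0, 68 mm.
- pin0 (a point): Tip of a steel pin standing on the middle of an end block of the tray (tray x = 0, y = -126 mm): 10 mm in diameter, 18 mm tall, its top 6 mm tapering to 5 mm; tip 66 mm above the table.
- pin1 (a point): Tip of a steel pin standing on the middle of an end block of the tray (tray x = 0, y = 126 mm): 10 mm in diameter, 18 mm tall, its top 6 mm tapering to 5 mm; tip 66 mm above the table.
- board: Hold-down board: loose plywood plate 140 (x) by 276 (y) by 8 mm, about 0.35 kg, either way round. Origin: centre of underside, z up. On top, central: a dark wooden grip bar 18 (x) by 90 (y) mm, 34 tall (top 42 mm above the underside). Starts flat on the table left or right of the tray, long side away from the robot. Seated, its underside is 48 mm above the table, 8 mm over the pots.
- hole0 (a point): Centre, at the board's underside, of a 14 mm through hole for a pin (board x = 0, y = -126 mm).
- hole1 (a point): Centre, at the board's underside, of a 14 mm through hole for a pin (board x = 0, y = 126 mm).
- sheet: Cardboard sheet, 220 (x) by 150 (y) by 3 mm, fixed to the table on the other side of the tray from the board; the pots start on it. Origin: centre of the underside.
- pot0: Small closed amber-glass pot with an aluminium screw cap: upright cylinder 42 mm in diameter, 32 mm tall, about 0.09 kg. Origin: centre of its underside, z up through the cap. Four to six such pots are present; all alike.
- pot1: Small closed amber-glass pot with an aluminium screw cap: upright cylinder 42 mm in diameter, 32 mm tall, about 0.09 kg. Origin: centre of its underside, z up through the cap. Four to six such pots are present; all alike.
- pot2: Small closed amber-glass pot with an aluminium screw cap: upright cylinder 42 mm in diameter, 32 mm tall, about 0.09 kg. Origin: centre of its underside, z up through the cap. Four to six such pots are present; all alike.
- pot3: Small closed amber-glass pot with an aluminium screw cap: upright cylinder 42 mm in diameter, 32 mm tall, about 0.09 kg. Origin: centre of its underside, z up through the cap. Four to six such pots are present; all alike.
- pot4: Small closed amber-glass pot with an aluminium screw cap: upright cylinder 42 mm in diameter, 32 mm tall, about 0.09 kg. Origin: centre of its underside, z up through the cap. Four to six such pots are present; all alike.
- pot5: Small closed amber-glass pot with an aluminium screw cap: upright cylinder 42 mm in diameter, 32 mm tall, about 0.09 kg. Origin: centre of its underside, z up through the cap. Four to six such pots are present; all alike.
- spot0 (a point): Centre of ring mark 0, on the tray's floor, 8 mm above the table. Marks 0, 1, 2 form one long row, marks 3, 4, 5 the other.
- spot1 (a point): Centre of ring mark 1, on the tray's floor, 8 mm above the table. Marks 0, 1, 2 form one long row, marks 3, 4, 5 the other.
- spot2 (a point): Centre of ring mark 2, on the tray's floor, 8 mm above the table. Marks 0, 1, 2 form one long row, marks 3, 4, 5 the other.
- spot3 (a point): Centre of ring mark 3, on the tray's floor, 8 mm above the table. Marks 0, 1, 2 form one long row, marks 3, 4, 5 the other.
- spot4 (a point): Centre of ring mark 4, on the tray's floor, 8 mm above the table. Marks 0, 1, 2 form one long row, marks 3, 4, 5 the other.
- spot5 (a point): Centre of ring mark 5, on the tray's floor, 8 mm above the table. Marks 0, 1, 2 form one long row, marks 3, 4, 5 the other.
- fitting: Brass pipe fitting left lying in the tray across the marks: a 110 mm long tube, 24 mm in diameter, along its x, with a square nut 32 by 32 mm and 22 mm long near each end (x = +-33 to +-55 mm); about 0.3 kg. Origin: centre of its underside, tube axis 16 mm above it, z up.
- crate: Low open black plastic crate fixed to the table beyond the tray, 150 (x) by 250 (y) mm outside, 55 mm tall, walls and floor 5 mm thick. Origin: centre of the underside.
- tin: Steel tin, 66 mm in diameter and 90 mm tall, at the far left or right. Leave alone. Origin: centre of the underside.
- parcel: Small cardboard parcel, 70 by 100 by 60 mm, at the far left or right. Leave alone. Origin: centre of the underside.
There are look-alikes about, which are no part of the job. What is shaped like the pot2 but green or turquoise is not meant.

How it is judged:
On the way, in this order (a step that is already met when the one before it is completed fails the run):
1. the brass fitting lies in the crate (x of fitting in the frame of crate between -0.07 and 0.07 m and y of fitting in the frame of crate between -0.12 and 0.12 m and z of fitting in the frame of crate between -0.005 and 0.045 m), for 0.2 s.
2. every pot stands upright on a ring mark of its own, one long row being full ((distance between pot0 and spot0 below 0.01 m or distance between pot0 and spot1 below 0.01 m or distance between pot0 and spot2 below 0.01 m or distance between pot0 and spot3 below 0.01 m or distance between pot0 and spot4 below 0.01 m or distance between pot0 and spot5 below 0.01 m) and angle between each of pot0, pot1, pot2, pot3, pot4, pot5's own z axis and vertical below 0.15 rad and (distance between pot1 and spot0 below 0.01 m or distance between pot1 and spot1 below 0.01 m or distance between pot1 and spot2 below 0.01 m or distance between pot1 and spot3 below 0.01 m or distance between pot1 and spot4 below 0.01 m or distance between pot1 and spot5 below 0.01 m) and (distance between pot2 and spot0 below 0.01 m or distance between pot2 and spot1 below 0.01 m or distance between pot2 and spot2 below 0.01 m or distance between pot2 and spot3 below 0.01 m or distance between pot2 and spot4 below 0.01 m or distance between pot2 and spot5 below 0.01 m) and (distance between pot3 and spot0 below 0.01 m or distance between pot3 and spot1 below 0.01 m or distance between pot3 and spot2 below 0.01 m or distance between pot3 and spot3 below 0.01 m or distance between pot3 and spot4 below 0.01 m or distance between pot3 and spot5 below 0.01 m) and (distance between pot4 and spot0 below 0.01 m or distance between pot4 and spot1 below 0.01 m or distance between pot4 and spot2 below 0.01 m or distance between pot4 and spot3 below 0.01 m or distance between pot4 and spot4 below 0.01 m or distance between pot4 and spot5 below 0.01 m) and (distance between pot5 and spot0 below 0.01 m or distance between pot5 and spot1 below 0.01 m or distance between pot5 and spot2 below 0.01 m or distance between pot5 and spot3 below 0.01 m or distance between pot5 and spot4 below 0.01 m or distance between pot5 and spot5 below 0.01 m) and ((distance between any of pot0, pot1, pot2, pot3, pot4, pot5 and spot0 below 0.01 m and distance between any of pot0, pot1, pot2, pot3, pot4, pot5 and spot1 below 0.01 m and distance between any of pot0, pot1, pot2, pot3, pot4, pot5 and spot2 below 0.01 m) or (distance between any of pot0, pot1, pot2, pot3, pot4, pot5 and spot3 below 0.01 m and distance between any of pot0, pot1, pot2, pot3, pot4, pot5 and spot4 below 0.01 m and distance between any of pot0, pot1, pot2, pot3, pot4, pot5 and spot5 below 0.01 m))), for 0.2 s.
3. the hold-down board sits over both pins, flush on the end blocks (z of board in the frame of tray between 0.044 and 0.0505 m and horizontal distance between board and tray below 0.006 m and angle between the y axis of board and the y axis of tray, either way round below 0.04 rad and angle between the z axis of board and the z axis of tray, either way round below 0.025 rad and angle between board's own z axis and vertical below 0.1 rad), for 0.2 s.
At the end, for the whole second after the job is handed in: Fitting in the crate; every pot present upright (0.15 rad) within 10 mm of a mark's centre, one long row of marks full; board over both pins, flush on the blocks (underside 44 to 50.5 mm above the tray's, centred to 6 mm, level to 0.025 rad); all released and at rest (all of step 1 and all of step 2 and all of step 3 and linear speed of each of board, pot0, pot1, pot2, pot3, pot4, pot5 below 0.02 m/s); the robot touches nothing.
It fails at once if the tin is disturbed (moved more than 30 mm) (distance of tin from where it was at the start of the episode above 0.03 m).
It fails at once if the parcel is disturbed (moved more than 30 mm) (distance of parcel from where it was at the start of the episode above 0.03 m).
Of pot0, pot1, pot2, pot3, pot4, pot5 only 4 to 6 are there at a start; the rules pass over those that are not, and their reading is None.
At some moment in a run one of board, fitting may be knocked a few centimetres aside while the robot is not near it.
Once in a run the grip may slacken for a moment while it holds something.
It also fails if it takes over 210 s, if anything falls off the work surface, if the arm or the gripper's body presses on something with over 40 N, if the wrist force passes 120 N, or if a joint passes its speed limit or range.

## Working session

There is one attempt and no reset: what is moved stays moved. The work goes in short steps, Python scripts to look and compute and a tool call to move; the robot and the scene stay as the last step left them, time stands still between calls to the robot, and variables do not carry over. Pictures are saved under pics/ and viewed, at most 14 in all, crops included, and the job is handed in when it is done.

Besides the shell and the picture viewer there is one more tool, called as a command line: name --argument value ..., lists and objects as JSON in quotes. apply_moves: Moves the arm, as the interface text tells. Its arguments: {"type":"object","properties":{"moves":{"type":"string"},"hand":{"type":"number"},"newtons":{"type":"number"}},"required":["moves"]}

```bash
ls; mkdir -p pics
python3 - <<'E'
from workcell import robot, snapshot, get_calibration, job
import cv2, numpy as np
for n in("top","scene"):
    p,d=snapshot(n); cv2.imwrite(f"pics/{n}0.png",p); np.save(f"{n}0.npy",d)
    c=get_calibration(n); print(n,c)
print(robot.get_state(), robot.hold_point_z)
E
```

```text
pics
top {'vfov': 46.12930901270069, 'cx': 323.97616883263674, 'cy': 237.33402062374907, 'R': array([[ 0.02684643, -0.99957616, -0.01125952],
       [-0.99519589, -0.02566454, -0.09448002],
       [ 0.094151  ,  0.01374188, -0.99546308]]), 't': array([0.05578807, 0.56107678, 1.16397262])}
scene {'vfov': 48.66530536954681, 'cx': 325.10664940949204, 'cy': 241.04842006436513, 'R': array([[ 0.11141821,  0.9936468 ,  0.01587539],
       [ 0.74995964, -0.07359057, -0.65737734],
       [-0.65203261,  0.08514971, -0.75339432]]), 't': array([-0.11510128, -0.37361468,  1.50951116])}
{'t': 0.1, 'joint_positions': array([ 1.15598375e+00,  2.38731937e-01, -1.41820606e-02,  1.31918652e+00,
       -8.54722890e-06,  1.57078079e+00]), 'qd': array([-0.00115322, -0.00200154,  0.0004383 ,  0.00157574, -0.00058039,
        0.00029067]), 'joint_torque': array([ 1.75107289e-03, -5.39721894e+01,  3.46998632e+01,  1.34711617e-02,
        1.08348752e-04, -1.25676127e-05]), 'position': array([0.21143631, 0.48013233, 0.23073134]), 'tool_rot': array([-6.46846932e-01, -3.07401278e+00,  2.00730856e-03]), 'contact_force': array([ 0.27889191, -0.18430842,  0.79722842]), 'ft_torque': array([-0.00691478, -0.03841052, -0.06542568]), 'gripper_force': 0.0, 'opening': 0.9953404549975957} 0.0187
```

View pics/top0.png

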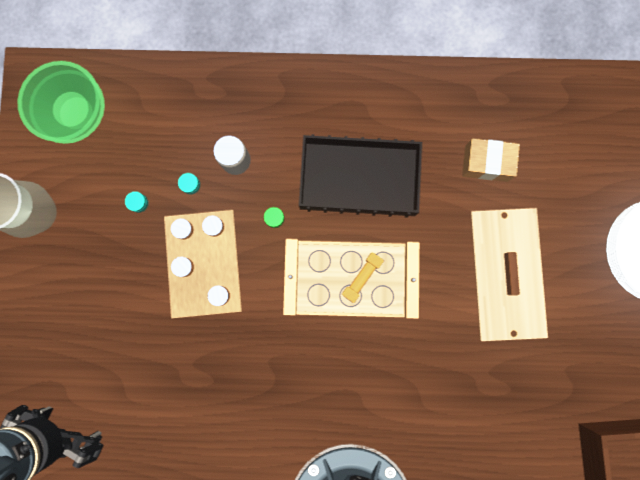

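View pics/scene0.png

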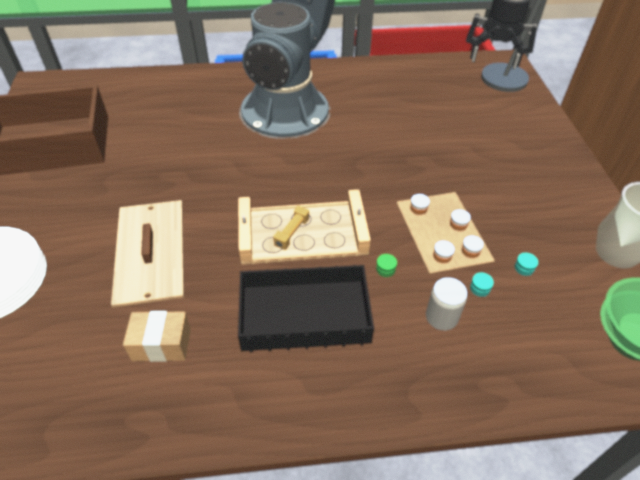

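The top view shows the tray around (352,278) with the fitting across it at (363,278), and four amber pots' white caps at (180,229), (212,226), (181,267) and (218,296). The board is at (510,274), the crate at (361,176), the tin at (230,152) and the parcel at (494,157). The scene view shows the same items and no further pots.

```bash
cat > h.py <<'E'
from workcell import robot, snapshot, get_calibration, job
import cv2, numpy as np
def cal(n):
    c=get_calibration(n); f=240/np.tan(np.radians(c["vfov"])/2)
    return c,f
def world(n,d):
    c,f=cal(n); v,u=np.mgrid[:480,:640]
    P=np.stack([(u-c["cx"])/f*d,(v-c["cy"])/f*d,d],-1)
    W=(P-c["t"])@c["R"]; W[d==0]=np.nan
    return W
def px2w(n,u,v,z):
    c,f=cal(n); r=c["R"].T@np.array([(u-c["cx"])/f,(v-c["cy"])/f,1]); o=-c["R"].T@c["t"]
    return o+r*(z-o[2])/r[2]
def w2px(n,X):
    c,f=cal(n); p=c["R"]@np.asarray(X)+c["t"]; return p[:2]/p[2]*f+[c["cx"],c["cy"]]
def blobs(mask,amin):
    k,l,s,ce=cv2.connectedComponentsWithStats(mask.astype(np.uint8))
    return [(l==i) for i in range(1,k) if s[i,4]>=amin]
def rect(n,m,z):
    # min-area rectangle in world xy of pixels of mask m projected at height z
    c,_=cv2.findContours(m.astype(np.uint8),cv2.RETR_EXTERNAL,cv2.CHAIN_APPROX_NONE)
    c=max(c,key=cv2.contourArea)[:,0]
    w=np.array([px2w(n,u,v,z)[:2] for u,v in c],np.float32)*1000
    return cv2.minAreaRect(w)
E
python3 - <<'E'
from h import *
for n in("top","scene"):
    p=cv2.imread(f"pics/{n}0.png"); d=np.load(f"{n}0.npy"); W=world(n,d)
    hsv=cv2.cvtColor(p,cv2.COLOR_BGR2HSV); z=W[...,2]
    print(n,"table z",np.nanmedian(z[330:360,200:280]) if n=="top" else np.nanmedian(z[370:400,200:400]), (d==0).sum())
    inb=(W[...,0]>.25)&(W[...,0]<.75)&(abs(W[...,1])<.5)
    print("pots")
    cap=inb&(hsv[...,1]<40)&(hsv[...,2]>180)&(z>.025)&(z<.05)
    for m in blobs(cap,60):
        v,u=np.nonzero(m); print(m.sum(),u.mean().round(1),v.mean().round(1),px2w(n,u.mean(),v.mean(),.035).round(4),np.median(z[m]).round(4))
    print("blocks")
    for m in blobs(inb&(z>.041)&(z<.056)&(hsv[...,2]>120)&(hsv[...,1]>20),100):
        print(m.sum(),rect(n,m,.048),np.nanmedian(z[m]).round(4))
    print("board")
    for m in blobs(inb&(z>.004)&(z<.07)&(W[...,1]<-.2)&(W[...,0]<.62),800): print(m.sum(),rect(n,m,.008))
    print("grip")
    for m in blobs(inb&(z>.03)&(hsv[...,2]<130)&(W[...,1]<-.2)&(W[...,0]<.62),40): print(m.sum(),rect(n,m,.042))
    print("fitting")
    for m in blobs(inb&(z>.016)&(hsv[...,1]>110)&(hsv[...,2]>120)&(abs(W[...,1])<.12)&(W[...,0]<.56),100): print(m.sum(),rect(n,m,.024),np.nanmax(z[m]))
    print("crate")
    for m in blobs((hsv[...,2]<70)&(W[...,0]>.5)&(W[...,0]<.8)&(abs(W[...,1])<.25),1000): print(m.sum(),rect(n,m,.03))
E
```

```text
top table z -0.000750545318217381 1207
pots
310 211.5 225.3 [0.578 0.308 0.035] 0.0341
313 180.3 228.4 [0.5699 0.3736 0.035 ] 0.0342
320 180.6 266.5 [0.4896 0.3689 0.035 ] 0.0341
320 217.3 295.5 [0.4313 0.2893 0.035 ] 0.0343
blocks
875 ((474.87677001953125, 138.4554443359375), (154.9115447998047, 24.463884353637695), 0.07013748586177826) 0.0472
887 ((475.4365234375, -113.03975677490234), (154.21339416503906, 24.76045036315918), 0.6370887756347656) 0.0467
board
7255 ((489.9781799316406, -321.7510681152344), (270.0937194824219, 142.6065673828125), 4.355603218078613)
grip
92 ((492.93414306640625, -312.63922119140625), (84.6204605102539, 5.788290500640869), 4.9804887771606445)
fitting
133 ((474.6046142578125, -102.93660736083984), (4.1651201248168945, 155.06178283691406), 89.991455078125) 0.04928698977505048
654 ((477.87982177734375, -12.168563842773438), (31.797687530517578, 110.03409576416016), 55.76661682128906) 0.0453753637396506
crate
4221 ((700.603271484375, -3.466949462890625), (250.9333038330078, 148.70858764648438), 87.84973907470703)
scene table z -0.0011097635875575934 1171
po
[... 282 characters left out ...]
locks
571 ((477.85687255859375, 136.22804260253906), (161.4251708984375, 25.56775665283203), 0.1373080462217331) 0.0469
586 ((478.2821044921875, -114.4222412109375), (161.10543823242188, 24.409399032592773), 0.1120205819606781) 0.0467
board
5682 ((491.696044921875, -324.2509765625), (270.2798156738281, 140.61386108398438), 4.377236366271973)
grip
95 ((508.6418762207031, -318.9709777832031), (84.67378997802734, 14.703486442565918), 2.750638008117676)
fitting
488 ((475.00982666015625, -12.871040344238281), (38.774757385253906, 126.2350082397461), 56.6977424621582) 0.04294950884906585
crate
10059 ((692.4794921875, -2.9527740478515625), (252.28195190429688, 184.86019897460938), 88.1578598022461)
```

```bash
cat >> h.py <<'E'
from scipy.spatial.transform import Rotation as Ro
def plan(x,y,z,yaw,per=.05,pose=None):
    """tool-axis rows to reach TCP (x,y,z), pointing down, closing line at yaw (deg, mod 180)"""
    s=robot.get_state(); p=s["position"] if pose is None else pose; R=Ro.from_rotvec(s["tool_rot"])
    ty=R.as_matrix()[:,1]; y0=np.degrees(np.arctan2(ty[1],ty[0])); dy=(yaw-y0+90)%180-90; a=np.radians(y0+dy)
    T=Ro.from_matrix(np.array([[np.sin(a),np.cos(a),0],[-np.cos(a),np.sin(a),0],[0,0,-1]]))
    tot=np.linalg.norm(np.array([x,y,z])-p); rv=(R.inv()*T).as_rotvec()
    n=max(1,int(np.ceil(max(tot/per,np.linalg.norm(rv)/.17))))
    pos=np.array(p); goal=np.array([x,y,z]); out=[]
    for i in range(n):
        t=p+(goal-p)*(i+1)/n
        d=np.round(R.inv().apply(t-pos)*2000)/2000 if i<n-1 else np.round(R.inv().apply(t-pos),4)
        w=np.round((R.inv()*T).as_rotvec()/(n-i),3)
        pos=pos+R.apply(d); R=R*Ro.from_rotvec(w)
        out.append(" ".join(f"{q:g}" for q in np.r_[d,w]+0.))
    print(n,"rows"); print("; ".join(out)); print("yaw0",round(y0,1),"j",np.round(s["joint_positions"],2))
E
python3 -c "
from h import *
plan(.478,-.012,.11,55.8)"
```

```text
Traceback (most recent call last):
  File "h.py", line 30, in plan
    T=Ro.from_matrix(np.array([[np.sin(a),np.cos(a),0],[-np.cos(a),np.sin(a),0],[0,0,-1]]))
  File "scipy/spatial/transform/_rotation.pyx", line 1143, in scipy.spatial.transform._rotation.Rotation.from_matrix
ValueError: Non-positive determinant (left-handed or null coordinate frame) in rotation matrix 0: [[ 0.82708057  0.56208338  0.        ]
 [-0.56208338  0.82708057  0.        ]
 [ 0.          0.         -1.        ]].
```

```bash
sed -i 's/\[\[np.sin(a),np.cos(a),0\],\[-np.cos(a),np.sin(a),0\]/[[-np.sin(a),np.cos(a),0],[np.cos(a),np.sin(a),0]/' h.py
python3 -c "
from h import *
plan(.478,-.012,.12,55.8)"
```

```text
12 rows
-0.037 -0.0285 0.0095 0 0 0.015; -0.037 -0.028 0.009 0 0 0.015; -0.038 -0.0275 0.0095 0 0 0.015; -0.038 -0.027 0.009 0 0 0.015; -0.0385 -0.026 0.0095 0 0 0.015; -0.039 -0.026 0.009 0 0 0.015; -0.039 -0.025 0.0095 0 0 0.015; -0.04 -0.0245 0.009 0 0 0.015; -0.04 -0.024 0.0095 0 0 0.016; -0.04 -0.0235 0.009 0 0 0.015; -0.041 -0.0225 0.0095 -0.001 0 0.016; -0.041 -0.0222 0.0092 0 0 0.015
yaw0 66.2 j [ 1.16  0.24 -0.01  1.32 -0.    1.57]
```

apply_moves --moves "-0.037 -0.0285 0.0095 0 0 0.015; -0.037 -0.028 0.009 0 0 0.015; -0.038 -0.0275 0.0095 0 0 0.015; -0.038 -0.027 0.009 0 0 0.015; -0.0385 -0.026 0.0095 0 0 0.015; -0.039 -0.026 0.009 0 0 0.015; -0.039 -0.025 0.0095 0 0 0.015; -0.04 -0.0245 0.009 0 0 0.015" --hand 0.3

```text
t: 1.1
position: [0.3899, 0.151, 0.1569]
tool_rot: [-0.831, -3.03, 0.0]
contact_force: [1.5, 0.6, -0.4]
opening: 0.703
gripper_force: 0.0
```

apply_moves --moves "-0.04 -0.024 0.0095 0 0 0.016; -0.04 -0.0235 0.009 0 0 0.015; -0.041 -0.0225 0.0095 0 0 0.016; -0.041 -0.022 0.009 0 0 0.015; 0 0 0 0 0 0; 0 0 0 0 0 0"

```text
t: 1.85
position: [0.4776, -0.0113, 0.12]
tool_rot: [-0.924, -3.001, 0.0]
contact_force: [-0.0, 0.8, 0.6]
opening: 0.698
gripper_force: 0.0
```

```bash
python3 -c "
from h import *
s=robot.get_state(); print(s['t'],s['position'],s['opening'])
p,d=snapshot('scene'); cv2.imwrite('pics/s1.png',cv2.resize(p[130:380,130:480],None,fx=2,fy=2))
plan(.478,-.012,.014,55.8)"
```

```text
1.85 [ 0.47764413 -0.01134562  0.11998809] 0.6975595483119645
3 rows
-0.0005 0 0.0355 0 0 0; 0 -0.0005 0.0355 0 0 0; -0.0005 -0.0002 0.0352 0 -0.001 0.001
yaw0 55.8 j [-0.02  0.23 -0.33  1.02  0.    0.57]
```

View pics/s1.png

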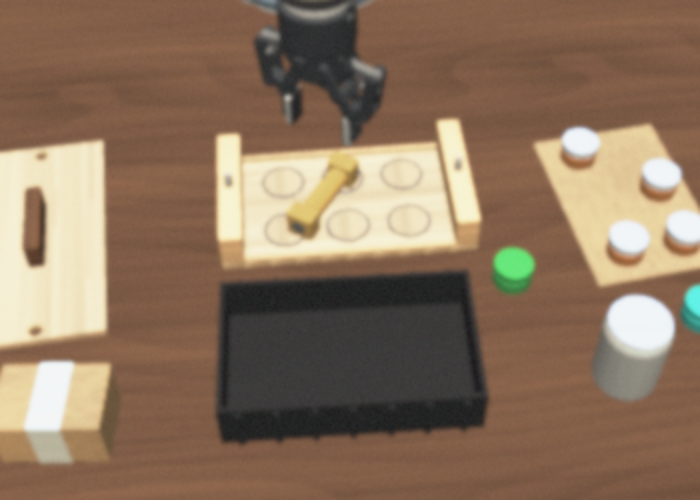

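The crop shows the gripper above the tray with the fitting where it was, centred at crop (323,195). I'll descend and grip.

apply_moves --moves "0 0 0.035 0 0 0; 0 -0.0005 0.035 0 0 0; 0 0 0.025 0 0 0; 0 0 0.011 0 0 0; 0 0 0 0 0 0"

```text
t: 2.52
position: [0.4776, -0.0112, 0.0143]
tool_rot: [-0.922, -3.003, 0.0]
contact_force: [0.0, -0.3, 0.6]
opening: 0.7
gripper_force: 0.0
```

apply_moves --moves "0 0 0 0 0 0; 0 0 0 0 0 0; 0 0 0 0 0 0; 0 0 0 0 0 0; 0 0 0 0 0 0; 0 0 0 0 0 0" --hand 1 --newtons 60

```text
t: 3.28
position: [0.4786, -0.0119, 0.0155]
tool_rot: [0.923, 3.001, 0.001]
contact_force: [-2.0, -0.0, 7.2]
opening: 0.259
gripper_force: 58.4
```

apply_moves --moves "0 0 -0.02 0 0 0; 0 0 -0.03 0 0 0; 0 0 -0.03 0 0 0; 0 0 -0.03 0 0 0; 0 0 0 0 0 0"

```text
t: 3.9
position: [0.4794, -0.0119, 0.1265]
tool_rot: [0.923, 2.999, 0.002]
contact_force: [0.8, 0.1, -3.7]
opening: 0.252
gripper_force: 59.7
```

```bash
python3 -c "
from h import *
p,d=snapshot('scene'); cv2.imwrite('pics/s2.png',cv2.resize(p[130:380,130:480],None,fx=2,fy=2))
plan(.692,0,.124,55.8)"
```

```text
5 rows
-0.034 0.026 0.0005 0 0 0; -0.034 0.026 0 0 0 0; -0.034 0.026 0.0005 0 0.001 0; -0.034 0.026 0 0.001 0 0; -0.0339 0.0259 0.0004 0 0.001 0
yaw0 55.8 j [-0.02  0.22 -0.32  1.03 -0.    0.57]
```

apply_moves --moves "-0.034 0.026 0 0 0 0; -0.034 0.026 0 0 0 0; -0.034 0.026 0 0 0 0; -0.034 0.026 0 0 0 0; -0.034 0.026 0 0 0 0; 0 0 0 0 0 0; 0 0 0 0 0 0"

```text
t: 4.82
position: [0.6904, 0.0001, 0.1223]
tool_rot: [-0.923, -3.0, 0.002]
contact_force: [-0.3, 0.1, -2.9]
opening: 0.253
gripper_force: 61.5
```

apply_moves --moves "0 0 0.035 0 0 0; 0 0 0.035 0 0 0; 0 0 0.025 0 0 0; 0 0 0.011 0 0 0; 0 0 0 0 0 0; 0 0 0 0 0 0"

```text
t: 5.58
position: [0.6922, 0.0001, 0.0197]
tool_rot: [0.923, 3.001, 0.001]
contact_force: [0.6, -0.3, -3.0]
opening: 0.257
gripper_force: 61.8
```

apply_moves --moves "0 0 0.003 0 0 0; 0 0 0 0 0 0; 0 0 0 0 0 0; 0 0 0 0 0 0" --hand 0.5

```text
t: 6.08
position: [0.6918, 0.0001, 0.0155]
tool_rot: [0.924, 3.002, 0.0]
contact_force: [-0.1, 0.5, -0.3]
opening: 0.501
gripper_force: 0.0
```

apply_moves --moves "0 0 -0.03 0 0 0; 0 0 -0.04 0 0 0; 0 0 -0.04 0 0 0; 0 0 -0.03 0 0 0; 0 0 0 0 0 0"

```text
t: 6.7
position: [0.6931, 0.0001, 0.1583]
tool_rot: [0.922, 2.998, 0.002]
contact_force: [-0.3, -0.7, -0.3]
opening: 0.501
gripper_force: 0.0
```

```bash
cat >> h.py <<'E'
def see(n="top",fn=None):
    p,d=snapshot(n); W=world(n,d); hsv=cv2.cvtColor(p,cv2.COLOR_BGR2HSV); z=W[...,2]
    if fn: cv2.imwrite("pics/"+fn,p)
    return p,d,W,hsv,z
def pots(n="top"):
    p,d,W,hsv,z=see(n); r=[]
    for m in blobs((W[...,0]>.25)&(W[...,0]<.66)&(abs(W[...,1])<.5)&(hsv[...,1]<40)&(hsv[...,2]>180)&(z>.025)&(z<.06),60):
        v,u=np.nonzero(m); r.append((int(m.sum()),px2w(n,u.mean(),v.mean(),.034)[:2].round(4),np.median(z[m]).round(4)))
    return r
E
python3 -c "
from h import *
p,d,W,hsv,z=see('scene')
cv2.imwrite('pics/s3.png',p)
for n in('top','scene'):
  for r in pots(n): print(n,r)
plan(.579,.307,.16,0)"
```

```text
top (312, array([0.5781, 0.3082]), np.float64(0.0343))
top (310, array([0.5699, 0.3741]), np.float64(0.0343))
top (318, array([0.4896, 0.3691]), np.float64(0.0342))
top (319, array([0.4313, 0.2895]), np.float64(0.034))
scene (198, array([0.4338, 0.2879]), np.float64(0.0337))
scene (66, array([ 0.4249, -0.1168]), np.float64(0.0466))
scene (214, array([0.4917, 0.3672]), np.float64(0.0338))
scene (162, array([0.5019, 0.1393]), np.float64(0.0469))
scene (176, array([ 0.5031, -0.1166]), np.float64(0.0467))
scene (240, array([0.5718, 0.3723]), np.float64(0.0336))
scene (250, array([0.5799, 0.3063]), np.float64(0.0337))
7 rows
0.038 0.0275 -0.001 0 0 0.139; 0.041 0.0215 -0.0005 0 0 0.139; 0.044 0.016 -0.001 0 0 0.139; 0.0455 0.0095 -0.0005 0 0 0.139; 0.047 0.003 -0.001 0 0 0.139; 0.0465 -0.0035 -0.001 -0.001 0 0.139; 0.0455 -0.0095 -0.0006 0 0 0.14
yaw0 55.8 j [ 0.    0.56  0.29  1.3  -0.    0.6 ]
```

View pics/s3.png

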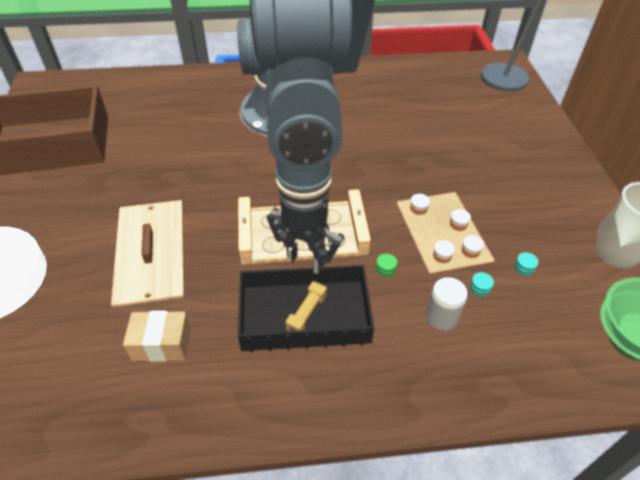

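The fitting lies in the crate at (307,307) and nothing else has moved. Pots next, starting with the one nearest the tray.

apply_moves --moves "0.038 0.0275 -0.001 0 0 0.139; 0.041 0.0215 0 0 0 0.139; 0.044 0.016 0 0 0 0.139; 0.0455 0.0095 0 0 0 0.139; 0.047 0.003 0 0 0 0.139; 0.0465 -0.0035 0 0 0 0.139; 0.0455 -0.0095 0 0 0 0.14; 0 0 0 0 0 0" --hand 0.25

```text
t: 7.85
position: [0.5776, 0.3096, 0.1546]
tool_rot: [-2.218, -2.223, 0.004]
contact_force: [-0.1, -0.7, -0.2]
opening: 0.746
gripper_force: 0.0
```

```bash
python3 -c "
from h import *
p,d,W,hsv,z=see('top')
g=cv2.resize(p[230:325,275:430],None,fx=4,fy=4,interpolation=cv2.INTER_CUBIC)
c=cv2.HoughCircles(cv2.cvtColor(g,cv2.COLOR_BGR2GRAY),cv2.HOUGH_GRADIENT,1,100,param1=80,param2=20,minRadius=38,maxRadius=54)
for x,y,r in c[0]: print(px2w('top',(x+.5)/4-.5+275,(y+.5)/4-.5+230,.008).round(4),r)
for m in blobs((hsv[...,2]<135)&(abs(z-.057)<.014)&(W[...,0]>.45)&(W[...,0]<.5)&(abs(W[...,1])<.2),3):
  v,u=np.nonzero(m); print('pin?',m.sum(),u.mean(),v.mean(),px2w('top',u.mean(),v.mean(),.066))
s=robot.get_state(); print(s['position'])
plan(.579,.307,.011,0)"
```

```text
[ 0.4388 -0.0563  0.008 ] 40.3
[0.5108 0.0122 0.008 ] 39.5
[ 0.5105 -0.0561  0.008 ] 45.9
[0.5106 0.0801 0.008 ] 39.6
[0.4396 0.0122 0.008 ] 46.6
[0.4384 0.0781 0.008 ] 42.7
[0.57829048 0.30806953 0.15473924]
3 rows
-0.0005 0.0005 0.048 -0.001 0 0.001; 0 0 0.048 -0.001 0.001 0.001; -0.0004 0.0004 0.0477 0 0 0.001
yaw0 0.2 j [ 0.49  0.49  0.18  1.26 -0.    2.06]
```

apply_moves --moves "0 0.0005 0.048 0 0 0; 0 0 0.048 0 0 0; 0 0 0.035 0 0 0; 0 0 0.013 0 0 0; 0 0 0 0 0 0"

```text
t: 8.52
position: [0.5799, 0.306, 0.0117]
tool_rot: [-2.222, -2.221, 0.003]
contact_force: [-0.8, -0.1, 0.4]
opening: 0.753
gripper_force: 0.0
```

apply_moves --moves "0 0 0 0 0 0; 0 0 0 0 0 0; 0 0 0 0 0 0; 0 0 0 0 0 0; 0 0 0 0 0 0" --hand 1 --newtons 40

```text
t: 9.15
position: [0.5812, 0.3074, 0.0142]
tool_rot: [2.22, 2.221, 0.004]
contact_force: [0.4, -1.3, 7.2]
opening: 0.476
gripper_force: 40.9
```

apply_moves --moves "0 0 -0.03 0 0 0; 0 0 -0.04 0 0 0; 0 0 -0.04 0 0 0; 0 0 0 0 0 0"

```text
t: 9.65
position: [0.5819, 0.3081, 0.1266]
tool_rot: [2.22, 2.22, 0.01]
contact_force: [1.0, 0.2, -1.0]
opening: 0.476
gripper_force: 40.7
```

```bash
python3 -c "
from h import *
for n in('top','scene'):
  for r in pots(n): print(n,r)
p,d,W,hsv,z=see('scene','s4.png')
plan(.5125,.0118,.122,0)"
```

```text
scene (199, array([0.4338, 0.2879]), np.float64(0.0338))
scene (137, array([0.5014, 0.1394]), np.float64(0.0469))
scene (163, array([ 0.5028, -0.1167]), np.float64(0.0466))
scene (239, array([0.5716, 0.3721]), np.float64(0.0339))
7 rows
-0.042 -0.0095 0 0 0 0; -0.0425 -0.0095 0 0 0 0; -0.042 -0.01 0 0 0 0; -0.042 -0.0095 0 0 0 0; -0.042 -0.0095 0 0 0 0; -0.0425 -0.0095 0 0 0 0; -0.042 -0.0096 0 -0.001 0 0
yaw0 0.0 j [ 0.49  0.51  0.12  1.18 -0.    2.06]
```

View pics/s4.png

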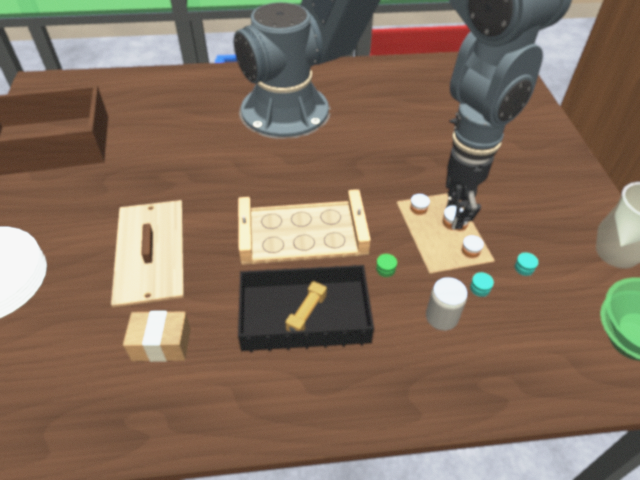

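The scene shows pot A gone from the sheet and held in the gripper, the fitting in the crate at (307,307), and the tray empty.

apply_moves --moves "-0.042 -0.0095 0 0 0 0; -0.0425 -0.0095 0 0 0 0; -0.042 -0.01 0 0 0 0; -0.042 -0.0095 0 0 0 0; -0.042 -0.0095 0 0 0 0; -0.0425 -0.0095 0 0 0 0; -0.042 -0.0095 0 0 0 0; 0 0 0 0 0 0"

```text
t: 10.8
position: [0.5114, 0.0097, 0.1212]
tool_rot: [-2.224, -2.217, 0.003]
contact_force: [-0.3, 0.5, -1.2]
opening: 0.473
gripper_force: 40.7
```

```bash
python3 -c "
from h import *
s=robot.get_state(); print(s['position'],s['opening'],s['gripper_force'])
p,d,W,hsv,z=see('scene')
m=(W[...,0]>.38)&(W[...,0]<.62)&(abs(W[...,1])<.15)
plan(.5125,.0118,.021,0,per=.035)"
```

```text
[0.51141258 0.00970277 0.12124926] 0.4725639640726151 40.7201886177063
3 rows
0.0005 0 0.0335 -0.001 0 -0.001; 0 0.0005 0.0335 0 0 -0.001; 0.0003 0.0001 0.0334 -0.001 0 0
yaw0 -0.1 j [ 0.02  0.28 -0.25  1.04  0.    1.59]
```

apply_moves --moves "0.001 0.0005 0.035 0 0 0; 0 0 0.035 0 0 0; 0 0 0.02 0 0 0; 0 0 0.01 0 0 0; 0 0 0 0 0 0; 0 0 0 0 0 0"

```text
t: 11.6
position: [0.5141, 0.0133, 0.0229]
tool_rot: [2.221, 2.221, 0.001]
contact_force: [-0.2, 0.2, -0.2]
opening: 0.476
gripper_force: 40.7
```

apply_moves --moves "0 0 0.002 0 0 0; 0 0 0 0 0 0"

```text
t: 11.85
position: [0.5137, 0.013, 0.0207]
tool_rot: [2.221, 2.221, 0.001]
contact_force: [-0.4, 0.6, -0.6]
opening: 0.471
gripper_force: 40.7
```

apply_moves --moves "0 0 0 0 0 0; 0 0 0 0 0 0; 0 0 0 0 0 0" --hand 0.35

```text
t: 12.22
position: [0.5136, 0.013, 0.0204]
tool_rot: [2.221, 2.221, -0.0]
contact_force: [-0.7, 0.8, -0.9]
opening: 0.648
gripper_force: 0.0
```

apply_moves --moves "0 0 -0.03 0 0 0; 0 0 -0.04 0 0 0; 0 0 -0.04 0 0 0; 0 0 0 0 0 0"

```text
t: 12.72
position: [0.5155, 0.013, 0.1333]
tool_rot: [2.219, 2.219, 0.006]
contact_force: [0.0, -0.8, -0.8]
opening: 0.648
gripper_force: 0.0
```

```bash
python3 -c "
from h import *
s=robot.get_state(); print(s['position'])
for n in('scene',):
  for r in pots(n): print(n,r)
plan(.4325,.2887,.122,0)"
```

```text
[0.51546897 0.0130382  0.13325718]
scene (197, array([0.4337, 0.2879]), np.float64(0.0337))
scene (211, array([0.4916, 0.3673]), np.float64(0.0338))
scene (136, array([0.5018, 0.1393]), np.float64(0.047))
scene (135, array([ 0.5022, -0.1168]), np.float64(0.0467))
scene (236, array([0.512 , 0.0132]), np.float64(0.0385))
scene (242, array([0.5718, 0.3721]), np.float64(0.0337))
6 rows
0.046 -0.0135 0.0015 0 0 0; 0.046 -0.014 0.0015 0.001 0 0; 0.046 -0.0135 0.0015 0 0 0; 0.046 -0.0135 0.0015 0.001 0 0; 0.0455 -0.014 0.002 0 0 0; 0.0462 -0.0135 0.0013 0.001 0 0
yaw0 -0.0 j [ 0.03  0.27 -0.23  1.06 -0.    1.6 ]
```

apply_moves --moves "0.046 -0.0135 0.001 0 0 0; 0.046 -0.014 0.002 0 0 0; 0.046 -0.0135 0.001 0 0 0; 0.046 -0.0135 0.002 0 0 0; 0.0455 -0.014 0.002 0 0 0; 0.046 -0.0135 0.001 0 0 0; 0 0 0 0 0 0; 0 0 0 0 0 0" --hand 0.25

```text
t: 13.78
position: [0.4309, 0.2879, 0.1203]
tool_rot: [-2.221, -2.222, 0.003]
contact_force: [1.4, -0.2, -0.5]
opening: 0.748
gripper_force: 0.0
```

```bash
python3 -c "
from h import *
s=[robot.get_state()['position'] for i in range(3)]; print(s)
plan(.4325,.2887,.0125,0)"
```

```text
[array([0.43088125, 0.28793656, 0.12025132]), array([0.43088125, 0.28793656, 0.12025132]), array([0.43088125, 0.28793656, 0.12025132])]
3 rows
0.0005 0.0005 0.036 -0.001 0.001 0; 0 0.0005 0.036 0 0 0; 0.0004 0.0007 0.0357 -0.001 0.001 0.001
yaw0 0.0 j [ 0.59  0.29 -0.24  1.05 -0.    2.16]
```

apply_moves --moves "0.0005 0.001 0.036 0 0 0; 0 0.0005 0.036 0 0 0; 0 0 0.026 0 0 0; 0 0 0.01 0 0 0; 0 0 0 0 0 0"

```text
t: 14.4
position: [0.4331, 0.2881, 0.013]
tool_rot: [-2.223, -2.22, 0.002]
contact_force: [-0.2, 0.1, 0.4]
opening: 0.747
gripper_force: 0.0
```

apply_moves --moves "0 0 0 0 0 0; 0 0 0 0 0 0; 0 0 0 0 0 0; 0 0 0 0 0 0; 0 0 0 0 0 0" --hand 1

```text
t: 15.02
position: [0.4337, 0.2892, 0.0146]
tool_rot: [2.221, 2.221, 0.003]
contact_force: [-0.2, -1.6, 6.3]
opening: 0.477
gripper_force: 40.3
```

apply_moves --moves "0 0 -0.03 0 0 0; 0 0 -0.04 0 0 0; 0 0 -0.04 0 0 0; 0 0 0 0 0 0; 0 0 0 0 0 0"

```text
t: 15.65
position: [0.4328, 0.2889, 0.1231]
tool_rot: [2.221, 2.221, 0.0]
contact_force: [0.2, 0.7, -0.7]
opening: 0.474
gripper_force: 40.7
```

```bash
python3 -c "
from h import *
plan(.5125,.0798,.122,0)"
```

```text
5 rows
-0.042 0.016 0 0 0 0; -0.0415 0.016 0.0005 0 0 0; -0.042 0.016 0 0 0 0; -0.042 0.0155 0.0005 0 0 0; -0.0416 0.0161 0.0001 0 0 0
yaw0 0.0 j [ 0.59  0.29 -0.23  1.05 -0.    2.16]
```

apply_moves --moves "-0.042 0.016 0 0 0 0; -0.0415 0.016 0 0 0 0; -0.042 0.016 0 0 0 0; -0.042 0.0155 0 0 0 0; -0.0415 0.016 0 0 0 0; 0 0 0 0 0 0; 0 0 0 0 0 0"

```text
t: 16.52
position: [0.5117, 0.08, 0.1222]
tool_rot: [-2.221, -2.22, 0.003]
contact_force: [-0.4, 0.0, -0.8]
opening: 0.472
gripper_force: 40.7
```

```bash
python3 -c "
from h import *
plan(.5125,.0798,.0215,0,per=.035)"
```

```text
3 rows
0 0.0005 0.0335 -0.001 0 0; 0 0 0.0335 -0.001 0 0; -0.0002 0.0004 0.0337 0 0 -0.001
yaw0 -0.0 j [ 0.15  0.29 -0.23  1.05  0.    1.73]
```

apply_moves --moves "0 0 0.0335 0 0 0; 0 0 0.0335 0 0 0; 0 0 0.0235 0 0 0; 0 0 0.0105 0 0 0; 0 0 0 0 0 0; 0 0 0 0 0 0"

```text
t: 17.27
position: [0.5131, 0.0804, 0.0231]
tool_rot: [2.22, 2.221, 0.002]
contact_force: [0.7, 0.1, -0.4]
opening: 0.475
gripper_force: 40.7
```

apply_moves --moves "0 0 0 0 0 0; 0 0 0 0 0 0; 0 0 0 0 0 0" --hand 0.35

```text
t: 17.65
position: [0.5127, 0.08, 0.0226]
tool_rot: [2.221, 2.221, 0.001]
contact_force: [-0.1, 0.5, 0.8]
opening: 0.648
gripper_force: 0.0
```

apply_moves --moves "0 0 -0.03 0 0 0; 0 0 -0.04 0 0 0; 0 0 -0.03 0 0 0; 0 0 0 0 0 0; 0 0 0 0 0 0"

```text
t: 18.27
position: [0.5122, 0.0799, 0.1218]
tool_rot: [-2.221, -2.221, 0.001]
contact_force: [-0.6, -0.1, 0.3]
opening: 0.653
gripper_force: 0.0
```

```bash
python3 -c "
from h import *
for n in('scene',):
  for r in pots(n): print(n,r)
plan(.4907,.3682,.122,0)"
```

```text
scene (213, array([0.4916, 0.3673]), np.float64(0.0338))
scene (131, array([0.5023, 0.1394]), np.float64(0.0473))
scene (147, array([ 0.5034, -0.1169]), np.float64(0.0469))
scene (234, array([0.5116, 0.08  ]), np.float64(0.0387))
scene (235, array([0.512 , 0.0131]), np.float64(0.0388))
scene (237, array([0.5718, 0.3722]), np.float64(0.0338))
6 rows
0.048 -0.0035 0 0 0 0; 0.048 -0.0035 0 0 0 0; 0.048 -0.0035 -0.0005 0 0 0; 0.048 -0.0035 0 0 0 0; 0.0485 -0.0035 0 -0.001 0 0; 0.0478 -0.0037 -0.0002 0 0 0
yaw0 -0.0 j [ 0.15  0.29 -0.24  1.05 -0.    1.73]
```

apply_moves --moves "0.048 -0.0035 0 0 0 0; 0.048 -0.0035 0 0 0 0; 0.048 -0.0035 0 0 0 0; 0.048 -0.0035 0 0 0 0; 0.0485 -0.0035 0 0 0 0; 0.048 -0.0035 0 0 0 0; 0 0 0 0 0 0; 0 0 0 0 0 0" --hand 0.25

```text
t: 19.32
position: [0.4909, 0.3679, 0.121]
tool_rot: [-2.221, -2.222, 0.004]
contact_force: [0.3, 0.0, -0.0]
opening: 0.755
gripper_force: 0.0
```

```bash
python3 -c "
from h import *
plan(.4907,.3682,.0125,0)"
```

```text
3 rows
0 0 0.036 -0.001 0.001 0; 0.0005 0 0.0365 0 0 0; 0 0 0.036 -0.001 0.001 0.001
yaw0 0.0 j [ 0.64  0.44  0.    1.13 -0.    2.21]
```

apply_moves --moves "0 0 0.036 0 0 0; 0 0 0.036 0 0 0; 0 0 0.026 0 0 0; 0 0 0.0105 0 0 0; 0 0 0 0 0 0"

```text
t: 19.95
position: [0.4915, 0.3675, 0.0136]
tool_rot: [-2.223, -2.22, 0.002]
contact_force: [0.8, -0.3, 0.5]
opening: 0.748
gripper_force: 0.0
```

apply_moves --moves "0 0 0 0 0 0; 0 0 0 0 0 0; 0 0 0 0 0 0; 0 0 0 0 0 0; 0 0 0 0 0 0" --hand 1

```text
t: 20.58
position: [0.4923, 0.3688, 0.0153]
tool_rot: [2.221, 2.221, 0.003]
contact_force: [-0.5, -1.5, 6.6]
opening: 0.474
gripper_force: 40.6
```

apply_moves --moves "0 0 -0.03 0 0 0; 0 0 -0.04 0 0 0; 0 0 -0.04 0 0 0; 0 0 0 0 0 0; 0 0 0 0 0 0"

```text
t: 21.2
position: [0.4913, 0.3684, 0.1235]
tool_rot: [2.221, 2.221, -0.0]
contact_force: [-0.2, 0.7, -1.1]
opening: 0.469
gripper_force: 40.7
```

```bash
python3 -c "
from h import *
plan(.5125,-.0562,.125,0,per=.055)"
```

```text
8 rows
-0.053 0.0025 0 0 0 0; -0.053 0.003 -0.0005 0 0 0; -0.053 0.0025 0 0 0 0; -0.0535 0.0025 0 0 0 0; -0.053 0.0025 -0.0005 0 0 0; -0.053 0.003 0 0 0 0; -0.053 0.0025 -0.0005 0 0 0; -0.0531 0.0027 0.0001 0 0 0
yaw0 0.0 j [ 0.64  0.44  0.01  1.14 -0.    2.21]
```

apply_moves --moves "-0.053 0.0025 0 0 0 0; -0.053 0.003 0 0 0 0; -0.053 0.0025 0 0 0 0; -0.0535 0.0025 0 0 0 0; -0.053 0.0025 -0.001 0 0 0; -0.053 0.003 0 0 0 0; -0.053 0.0025 0 0 0 0; -0.053 0.0025 0 0 0 0"

```text
t: 22.2
position: [0.5115, -0.0576, 0.1235]
tool_rot: [-2.22, -2.22, 0.002]
contact_force: [0.6, -0.7, -0.8]
opening: 0.481
gripper_force: 40.7
```

apply_moves --moves "0 0 0 0 0 0; 0 0 0 0 0 0"

```text
t: 22.45
position: [0.5117, -0.0559, 0.1238]
tool_rot: [-2.221, -2.219, 0.002]
contact_force: [-0.3, -0.1, -1.4]
opening: 0.474
gripper_force: 40.7
```

```bash
python3 -c "
from h import *
plan(.5125,-.0562,.0215,0,per=.035)"
```

```text
3 rows
0 0.0005 0.034 -0.001 0 0; 0 0 0.034 -0.001 0 0; -0.0003 0.0004 0.0343 0 -0.001 -0.001
yaw0 -0.1 j [-0.11  0.28 -0.24  1.05  0.    1.46]
```

apply_moves --moves "0 0 0.034 0 0 0; 0 0 0.034 0 0 0; 0 0 0.0235 0 0 0; 0 0 0.0105 0 0 0; 0 0 0 0 0 0; 0 0 0 0 0 0"

```text
t: 23.2
position: [0.5131, -0.0557, 0.0236]
tool_rot: [2.22, 2.221, 0.001]
contact_force: [0.1, 0.2, -1.2]
opening: 0.476
gripper_force: 40.7
```

apply_moves --moves "0 0 0 0 0 0; 0 0 0 0 0 0; 0 0 0 0 0 0" --hand 0.35

```text
t: 23.58
position: [0.5126, -0.0561, 0.0231]
tool_rot: [2.221, 2.221, 0.0]
contact_force: [-0.5, -1.0, -0.7]
opening: 0.653
gripper_force: 0.0
```

apply_moves --moves "0 0 -0.03 0 0 0; 0 0 -0.04 0 0 0; 0 0 -0.03 0 0 0; 0 0 0 0 0 0; 0 0 0 0 0 0"

```text
t: 24.2
position: [0.5121, -0.056, 0.1223]
tool_rot: [-2.221, -2.221, 0.001]
contact_force: [-0.4, 0.1, -0.2]
opening: 0.647
gripper_force: 0.0
```

```bash
python3 -c "
from h import *
for n in('scene',):
  for r in pots(n): print(n,r)
plan(.571,.3732,.125,0,per=.055)"
```

```text
scene (134, array([0.5015, 0.1392]), np.float64(0.0472))
scene (160, array([ 0.504 , -0.1167]), np.float64(0.0466))
scene (234, array([0.5117, 0.0799]), np.float64(0.0386))
scene (235, array([0.512 , 0.0131]), np.float64(0.0387))
scene (242, array([ 0.5117, -0.0562]), np.float64(0.0386))
scene (241, array([0.5718, 0.3721]), np.float64(0.0338))
8 rows
0.0535 0.0075 -0.0005 0 0 0; 0.054 0.0075 -0.0005 0 0 0; 0.0535 0.007 0 0 0 0; 0.0535 0.0075 -0.0005 0 0 0; 0.0535 0.0075 -0.0005 0 0 0; 0.054 0.0075 -0.0005 0 0 0; 0.0535 0.007 0 -0.001 0 0; 0.0537 0.0076 -0.0006 0 0 0
yaw0 -0.0 j [-0.11  0.28 -0.24  1.05 -0.    1.46]
```

apply_moves --moves "0.0535 0.0075 0 0 0 0; 0.054 0.0075 0 0 0 0; 0.0535 0.007 0 0 0 0; 0.0535 0.0075 0 0 0 0; 0.0535 0.0075 0 0 0 0; 0.054 0.0075 0 0 0 0; 0.0535 0.007 -0.001 0 0 0; 0.0535 0.0075 -0.001 0 0 0" --hand 0.25

```text
t: 25.25
position: [0.571, 0.3745, 0.1231]
tool_rot: [-2.221, -2.221, 0.004]
contact_force: [1.4, 0.4, 0.1]
opening: 0.749
gripper_force: 0.0
```

apply_moves --moves "0 0 0 0 0 0; 0 0 0 0 0 0"

```text
t: 25.5
position: [0.5707, 0.3726, 0.1231]
tool_rot: [-2.221, -2.222, 0.005]
contact_force: [-0.5, -0.5, 0.9]
opening: 0.751
gripper_force: 0.0
```

```bash
python3 -c "
from h import *
plan(.571,.3732,.0125,0)"
```

```text
3 rows
0.0005 0 0.037 -0.001 0.001 0; 0 0.0005 0.0365 -0.001 0 0; 0.0003 -0.0001 0.0371 0 0.001 0.001
yaw0 0.0 j [ 0.58  0.56  0.21  1.22 -0.    2.15]
```

apply_moves --moves "0.0005 0 0.037 0 0 0; 0 0 0.0365 0 0 0; 0 0 0.0265 0 0 0; 0 0 0.0105 0 0 0; 0 0 0 0 0 0"

```text
t: 26.12
position: [0.5714, 0.3725, 0.0141]
tool_rot: [-2.222, -2.22, 0.002]
contact_force: [-0.9, 0.8, 0.8]
opening: 0.751
gripper_force: 0.0
```

apply_moves --moves "0 0 0 0 0 0; 0 0 0 0 0 0; 0 0 0 0 0 0; 0 0 0 0 0 0; 0 0 0 0 0 0" --hand 1

```text
t: 26.75
position: [0.5723, 0.3739, 0.016]
tool_rot: [2.221, 2.221, 0.004]
contact_force: [0.0, -2.3, 6.6]
opening: 0.473
gripper_force: 40.8
```

apply_moves --moves "0 0 -0.03 0 0 0; 0 0 -0.04 0 0 0; 0 0 -0.04 0 0 0; 0 0 0 0 0 0; 0 0 0 0 0 0"

```text
t: 27.38
position: [0.5713, 0.3734, 0.1241]
tool_rot: [2.221, 2.222, -0.0]
contact_force: [-0.6, -0.4, -2.7]
opening: 0.478
gripper_force: 40.6
```

```bash
python3 -c "
from h import *
plan(.4405,.0118,.125,0,per=.055)"
```

```text
7 rows
-0.0515 -0.0185 0 0 0 0; -0.052 -0.019 0 0 0 0; -0.0515 -0.0185 -0.0005 0 0 0; -0.0515 -0.019 0 0 0 0; -0.052 -0.0185 0 0 0 0; -0.0515 -0.0185 0 0 0 0; -0.0516 -0.0188 -0.0003 0 0 0
yaw0 0.0 j [ 0.58  0.56  0.21  1.22 -0.    2.15]
```

apply_moves --moves "-0.0515 -0.0185 0 0 0 0; -0.052 -0.019 0 0 0 0; -0.0515 -0.0185 0 0 0 0; -0.0515 -0.019 0 0 0 0; -0.052 -0.0185 0 0 0 0; -0.0515 -0.0185 0 0 0 0; -0.0515 -0.019 0 0 0 0; 0 0 0 0 0 0"

```text
t: 28.38
position: [0.4381, 0.0093, 0.1233]
tool_rot: [-2.225, -2.216, 0.004]
contact_force: [0.7, 0.7, -0.7]
opening: 0.475
gripper_force: 40.7
```

apply_moves --moves "0 0 0 0 0 0"

```text
t: 28.5
position: [0.4403, 0.012, 0.1238]
tool_rot: [-2.222, -2.22, 0.001]
contact_force: [1.1, -0.7, -1.0]
opening: 0.474
gripper_force: 40.7
```

```bash
python3 -c "
from h import *
plan(.4405,.0118,.0215,0,per=.035)"
```

```text
3 rows
0 0 0.034 0 0 0; 0 0 0.034 0 0 0; -0.0002 0.0003 0.0343 -0.001 0 -0.001
yaw0 -0.1 j [ 0.03  0.16 -0.4   1.01  0.    1.6 ]
```

apply_moves --moves "0 0 0.034 0 0 0; 0 0 0.034 0 0 0; 0 0 0.0235 0 0 0; 0 0 0.0105 0 0 0; 0 0 0 0 0 0; 0 0 0 0 0 0"

```text
t: 29.25
position: [0.4411, 0.0123, 0.0228]
tool_rot: [2.22, 2.222, 0.001]
contact_force: [0.7, 0.5, -1.4]
opening: 0.473
gripper_force: 42.0
```

apply_moves --moves "0 0 0 0 0 0; 0 0 0 0 0 0; 0 0 0 0 0 0" --hand 0.35

```text
t: 29.62
position: [0.4407, 0.0119, 0.0226]
tool_rot: [2.221, 2.221, 0.001]
contact_force: [0.6, -1.1, -0.3]
opening: 0.649
gripper_force: 0.0
```

apply_moves --moves "0 0 -0.03 0 0 0; 0 0 -0.04 0 0 0; 0 0 -0.04 0 0 0; 0 -0.03 -0.03 0 0 0; 0 -0.05 0 0 0 0; 0 0 0 0 0 0; 0 0 0 0 0 0"

```text
t: 30.5
position: [0.3611, 0.012, 0.1627]
tool_rot: [2.221, 2.221, 0.002]
contact_force: [1.4, 0.0, 0.0]
opening: 0.648
gripper_force: 0.0
```

```bash
python3 -c "
from h import *
for n in('scene','top'):
  for r in pots(n): print(n,r)
p,d,W,hsv,z=see('top','t5.png')
m=max(blobs((z>.004)&(z<.07)&(W[...,1]<-.2)&(W[...,0]<.63)&(W[...,0]>.3)&(W[...,1]>-.5),800),key=lambda m:m.sum()); print(rect('top',m,.008))
p2=see('scene')[0]
o=np.hstack([cv2.resize(p[190:360,440:580],None,fx=3,fy=3,interpolation=cv2.INTER_CUBIC),cv2.resize(p[215:340,270:435],(420,510))]); cv2.imwrite('pics/t5c.png',o)
"
```

```text
scene (213, array([0.439 , 0.0117]), np.float64(0.0386))
scene (143, array([0.5023, 0.1393]), np.float64(0.047))
scene (162, array([ 0.5034, -0.1165]), np.float64(0.0471))
scene (234, array([0.5118, 0.0799]), np.float64(0.0387))
scene (236, array([0.512 , 0.0132]), np.float64(0.0386))
scene (242, array([ 0.5118, -0.0563]), np.float64(0.0386))
top (309, array([0.5139, 0.0818]), np.float64(0.0388))
top (308, array([0.5143, 0.0145]), np.float64(0.0389))
top (307, array([ 0.5142, -0.0547]), np.float64(0.0389))
top (297, array([0.4426, 0.0134]), np.float64(0.039))
((474.1841125488281, -361.5248107910156), (277.5792541503906, 142.0461883544922), 4.340646743774414)
```

View pics/t5.png

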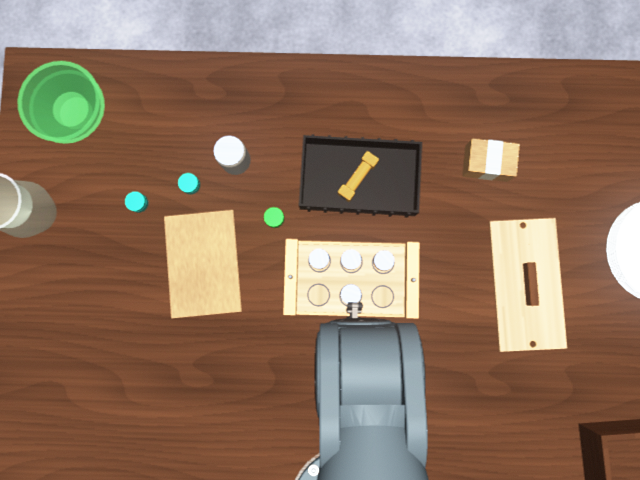

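All four pots are seated: the three-mark far row at (319,260), (351,260), (384,261) and one near mark at (351,295). The board was knocked and is now at about (529,285), with holes at (523,225) and (533,344), so I'll re-measure it.

```bash
cat >> h.py <<'E'
def holes(n,p,guess,z,r=9,k=8):
    """dark spots near guessed world points, darkness-weighted centroid -> world at z"""
    g=cv2.cvtColor(p,cv2.COLOR_BGR2GRAY).astype(float); o=[]
    for G in guess:
        u0,v0=w2px(n,G)
        for _ in range(3):
            a,b=int(round(u0)),int(round(v0)); w=g[b-k:b+k+1,a-k:a+k+1]
            v,u=np.mgrid[b-k:b+k+1,a-k:a+k+1]; wt=np.clip(np.median(w)-25-w,0,None)
            if wt.sum()==0: break
            u0,v0=(wt*u).sum()/wt.sum(),(wt*v).sum()/wt.sum()
        o.append(px2w(n,u0,v0,z)); print(n,"px",round(u0,1),round(v0,1),o[-1].round(4),"wt",wt.sum().round())
    return np.array(o)
E
python3 - <<'E'
from h import *
tcp=np.array([[.5127,.080],[.5136,.0130],[.5126,-.0561],[.4407,.0119]])
for n in("top","scene"):
    p,d,W,hsv,z=see(n); r=[]
    for m in blobs((W[...,0]>.40)&(W[...,0]<.56)&(W[...,1]<.11)&(W[...,1]>-.09)&(hsv[...,1]<40)&(hsv[...,2]>180)&(z>.035)&(z<.06),100):
        v,u=np.nonzero(m); q=px2w(n,u.mean(),v.mean(),.0395)[:2]; i=np.argmin(np.linalg.norm(tcp-q,axis=1)); r.append(q-tcp[i])
    print(n,"cam-tcp",np.round(r,4).tolist())
    y=np.radians(4.34); c=np.array([.4755,-.363]); a=np.array([np.cos(y),np.sin(y)])
    h=holes(n,p,[np.r_[c-.126*a,.008],np.r_[c+.126*a,.008]],.008)
    dd=h[1]-h[0]; print(" board c",h.mean(0).round(4),"len",np.linalg.norm(dd).round(4),"yaw",np.degrees(np.arctan2(dd[1],dd[0])).round(2))
    h=holes(n,p,[[.475,-.114,.06],[.475,.138,.06]],.060,k=5)
    dd=h[1]-h[0]; print(" pins c",h.mean(0).round(4),"len",np.linalg.norm(dd).round(4),"yaw",np.degrees(np.arctan2(dd[1],dd[0])).round(2))
    m=max(blobs((z>.004)&(z<.07)&(W[...,1]<-.24)&(W[...,0]<.63)&(W[...,0]>.3)&(W[...,1]>-.5),800),key=lambda m:m.sum()); print(rect(n,m,.008))
E
```

```text
top cam-tcp [[0.001, 0.0017], [0.0005, 0.0016], [0.0014, 0.0017], [0.0018, 0.0015]]
top px 533.1 350.8 [ 0.3336 -0.3742  0.008 ] wt 0.0
top px 521.8 219.4 [ 0.6108 -0.3524  0.008 ] wt 0.0
 board c [ 0.4722 -0.3633  0.008 ] len 0.2781 yaw 4.49
top px 412.1 279.6 [ 0.4744 -0.1117  0.06  ] wt 678.0
top px 290.3 276.7 [0.4739 0.1366 0.06  ] wt 522.0
 pins c [0.4741 0.0125 0.06  ] len 0.2483 yaw 90.13
((473.975341796875, -361.7358703613281), (279.244140625, 143.44094848632812), 3.89774227142334)
scene cam-tcp [[0.0031, -0.0004], [0.0032, -0.0005], [0.0027, -0.0003], [0.0033, -0.0001]]
scene px 134.1 196.9 [ 0.3287 -0.3765  0.008 ] wt 0.0
scene px 130.6 300.8 [ 0.6306 -0.3471  0.008 ] wt 0.0
 board c [ 0.4796 -0.3618  0.008 ] len 0.3033 yaw 5.58
scene px 243.9 220.3 [ 0.48   -0.1148  0.06  ] wt 489.0
scene px 366.5 209.3 [0.4727 0.1536 0.06  ] wt 0.0
 pins c [0.4763 0.0194 0.06  ] len 0.2685 yaw 91.56
((475.8432312011719, -363.58367919921875), (279.8880310058594, 140.78399658203125), 4.304310321807861)
```

View pics/t5c.png

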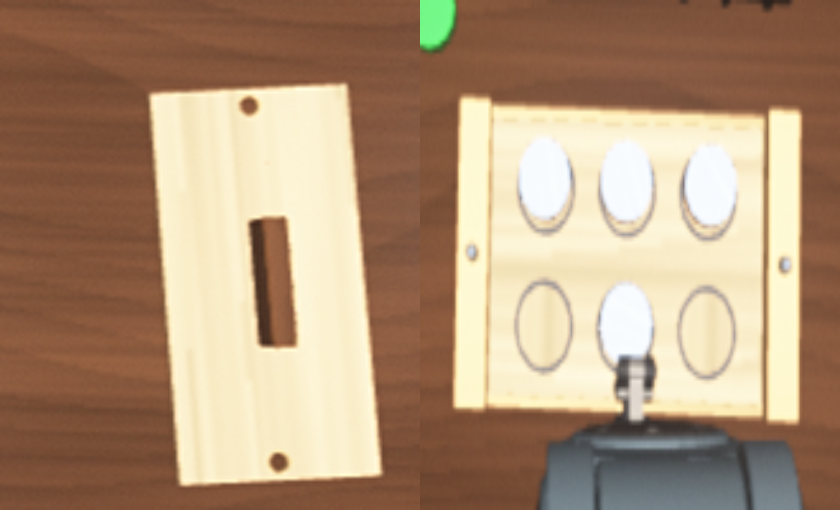

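The crop shows the board's holes at full-image (522.8,224.8) and (532.8,343.5), and the pins at about (290,277) and (412,280). I'll refine from those.

Run:
```python
from h import *
G=[px2w("top",532.8,343.5,.008),px2w("top",522.8,224.8,.008)]
for n in("top","scene"):
    p=see(n)[0]; h=holes(n,p,G,.008,k=5); dd=h[1]-h[0]
    print(" board c",h.mean(0).round(4),"len",np.linalg.norm(dd).round(4),"yaw",np.degrees(np.arctan2(dd[1],dd[0])).round(2))
plan(.4745,-.3635,.16,94.6)
```

```text
top px 532.5 343.6 [ 0.3484 -0.3729  0.008 ] wt 3041.0
top px 522.5 224.8 [ 0.5992 -0.3537  0.008 ] wt 2562.0
 board c [ 0.4738 -0.3633  0.008 ] len 0.2515 yaw 4.38
scene px 132.6 196.2 [ 0.3262 -0.3802  0.008 ] wt 0.0
scene px 130.3 292.5 [ 0.6098 -0.3501  0.008 ] wt 1194.0
 board c [ 0.468  -0.3651  0.008 ] len 0.2852 yaw 6.05
9 rows
-0.0415 0.0125 0 0 0 0.166; -0.0395 0.0195 0.0005 0 0 0.166; -0.035 0.0255 0 0 0 0.165; -0.0305 0.031 0.0005 0 0 0.166; -0.0255 0.0355 0 0 0 0.165; -0.0185 0.0395 0.0005 0 0 0.166; -0.0125 0.042 0 0 0 0.165; -0.005 0.043 0.0005 0 0 0.166; 0.0022 0.0437 0.0001 0 0.001 0.165
yaw0 -0.0 j [ 0.03 -0.   -0.48  1.09 -0.    1.6 ]
```

apply_moves --moves "-0.0415 0.0125 0 0 0 0.166; -0.0395 0.0195 0 0 0 0.166; -0.035 0.0255 0 0 0 0.165; -0.0305 0.031 0 0 0 0.166; -0.0255 0.0355 0 0 0 0.165; -0.0185 0.0395 0 0 0 0.166; -0.0125 0.042 0 0 0 0.165; -0.005 0.043 0 0 0 0.166" --hand 0.35

```text
t: 31.9
position: [0.4619, -0.3232, 0.162]
tool_rot: [-3.119, -0.376, 0.0]
contact_force: [0.7, 1.3, 0.5]
opening: 0.654
gripper_force: 0.0
```

apply_moves --moves "0.002 0.0435 0 0 0 0.165; 0 0 0 0 0 0; 0 0 0 0 0 0"

```text
t: 32.28
position: [0.4737, -0.3628, 0.1617]
tool_rot: [-3.138, -0.129, 0.002]
contact_force: [-0.3, 0.4, -0.3]
opening: 0.655
gripper_force: 0.0
```

Run:
```python
from h import *
s=robot.get_state(); print(s['position'])
p=see("scene")[0]; cv2.imwrite('pics/s6.png',cv2.resize(p[120:320,60:260],None,fx=3,fy=3,interpolation=cv2.INTER_CUBIC))
plan(.473,-.3645,.025,94.38)
```

```text
[ 0.47365917 -0.36284562  0.16172207]
3 rows
0 0.0005 0.0455 0 0 0.002; -0.0005 0.001 0.046 0 0 0.002; -0.0002 0.0006 0.0455 -0.001 0.001 0.002
yaw0 -85.3 j [-0.65  0.39  0.03  1.21  0.    2.41]
```

View pics/s6.png

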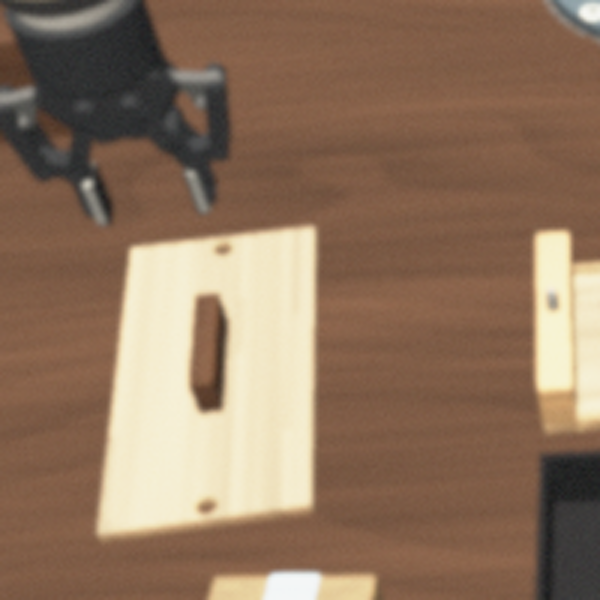

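The crop shows the open gripper square to the grip bar at (207,350), with the board undisturbed since the measurement. Descending to grip it.

apply_moves --moves "0 0.0015 0.046 0 0 0.002; 0 0 0.046 0 0 0.002; 0 0 0.036 0 0 0.002; 0 0 0.0165 0 0 0; 0 0 0 0 0 0"

```text
t: 32.95
position: [0.4739, -0.364, 0.0176]
tool_rot: [-3.139, -0.119, 0.002]
contact_force: [-0.1, -0.2, 1.0]
opening: 0.649
gripper_force: 0.0
```

apply_moves --moves "0 0 0 0 0 0; 0 0 0 0 0 0; 0 0 0 0 0 0; 0 0 0 0 0 0; 0 0 0 0 0 0; 0 0 0 0 0 0; 0 0 0 0 0 0" --hand 1 --newtons 100

```text
t: 33.83
position: [0.475, -0.3656, 0.0196]
tool_rot: [3.137, 0.117, 0.003]
contact_force: [-0.6, 0.6, 7.3]
opening: 0.187
gripper_force: 98.7
```

apply_moves --moves "0 0 -0.02 0 0 0; 0 0 -0.03 0 0 0; 0 0 -0.04 0 0 0; 0 0 -0.04 0 0 0; 0 0 -0.02 0 0 0; 0 0 0 0 0 0; 0 0 0 0 0 0"

```text
t: 34.7
position: [0.4737, -0.3645, 0.1669]
tool_rot: [-3.139, -0.117, 0.002]
contact_force: [-0.4, 1.3, -4.0]
opening: 0.192
gripper_force: 98.4
```

Run:
```python
from h import *
s=robot.get_state(); print(s['position'],s['opening'])
plan(.474,.011,.165,0.1)
p=see("scene")[0]; cv2.imwrite('pics/s7.png',p)
```

```text
[ 0.47373029 -0.36448663  0.16689158] 0.19237302564659883
9 rows
0.003 -0.0415 0 0 0 -0.166; 0.01 -0.0405 0.0005 0 0 -0.166; 0.0165 -0.0385 0 0 0 -0.167; 0.023 -0.035 0.0005 0 0 -0.166; 0.028 -0.0305 0 0 0 -0.167; 0.033 -0.026 0.0005 0 0 -0.166; 0.0365 -0.02 0 0 0 -0.167; 0.0395 -0.0135 0.0005 -0.001 0 -0.166; 0.0411 -0.0067 0.0001 0 0 -0.167
yaw0 -85.7 j [-0.66  0.39  0.04  1.22 -0.    2.41]
```

apply_moves --moves "0.003 -0.0415 0 0 0 -0.166; 0.01 -0.0405 0 0 0 -0.166; 0.0165 -0.0385 0 0 0 -0.167; 0.023 -0.035 0 0 0 -0.166; 0.028 -0.0305 0 0 0 -0.167; 0.033 -0.026 0 0 0 -0.166; 0.0365 -0.02 0 0 0 -0.167; 0.0395 -0.0135 0 0 0 -0.166"

```text
t: 35.75
position: [0.4735, -0.0297, 0.1667]
tool_rot: [-2.391, -2.036, 0.002]
contact_force: [0.1, -0.2, -2.9]
opening: 0.189
gripper_force: 98.5
```

apply_moves --moves "0.041 -0.0065 0 0 0 -0.167; 0 0 0 0 0 0; 0 0 0 0 0 0"

```text
t: 36.12
position: [0.4742, 0.0104, 0.1671]
tool_rot: [-2.22, -2.222, 0.002]
contact_force: [0.7, 0.4, -3.2]
opening: 0.189
gripper_force: 98.5
```

Run:
```python
from h import *
s=robot.get_state(); print(s['position'],s['opening'],s['gripper_force'])
plan(.474,.011,.12,0.1)
a=see("scene")[0]; b=see("top")[0]
cv2.imwrite('pics/s8.png',a);cv2.imwrite('pics/t8.png',b)
cv2.imwrite('pics/m8.png',np.vstack([cv2.resize(a[140:280,200:400],(600,420))[:300],cv2.resize(b[220:320,250:450],(600,300))]))
```

```text
[0.47416803 0.01040266 0.1670919 ] 0.1893283922502105 98.51594567298889
1 rows
0.0006 -0.0001 0.0471 -0.001 0 0
yaw0 0.1 j [ 0.02  0.19 -0.25  1.14 -0.    1.59]
```

View pics/m8.png

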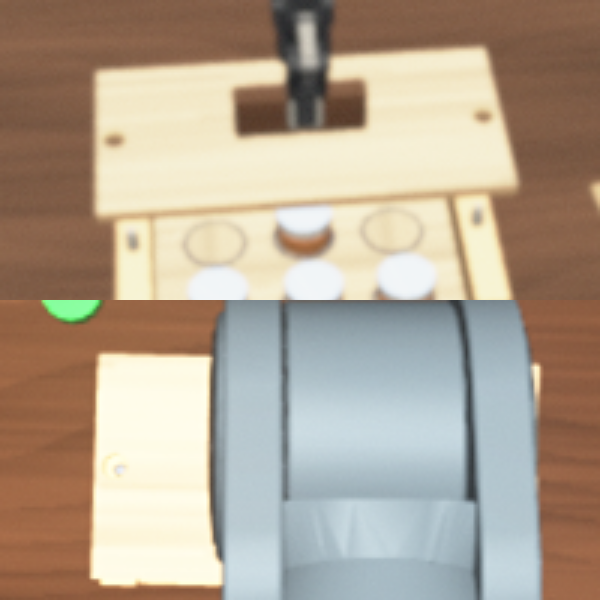

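The scene half shows both holes at (238,187) and (361,179) and both pins at (244,220) and (359,212). In the top half the left hole already sits roughly over its pin. I'll lower the board and measure.

apply_moves --moves "0.0005 0 0.03 0 0 0; 0 0 0.03 0 0 0; 0 0 0 0 0 0; 0 0 0 0 0 0"

```text
t: 36.72
position: [0.4751, 0.0105, 0.1086]
tool_rot: [2.22, 2.222, 0.001]
contact_force: [0.1, 0.7, -1.8]
opening: 0.188
gripper_force: 98.5
```

```bash
cat > m.py <<'E'
from h import *
def graypins(n,fn):
    p=cv2.imread(fn).astype(float); o=[]
    for G in ([.475,-.114,.057],[.475,.138,.057]):
        u,v=w2px(n,G); a,b=int(u),int(v); k=8; w=p[b-k:b+k+1,a-k:a+k+1]; sat=w[...,2]-w[...,0]  # wood: R>B ; steel: R~B
        V,U=np.mgrid[b-k:b+k+1,a-k:a+k+1]; bright=w.mean(-1)>60
        wt=np.clip(np.median(sat)-18-sat,0,None)*bright*(np.hypot(U-u,V-v)<7)
        uu,vv=(wt*U).sum()/wt.sum(),(wt*V).sum()/wt.sum(); o.append(px2w(n,uu,vv,.058)); print(n,"pin px",round(uu,1),round(vv,1),o[-1].round(4),(wt>0).sum())
    return np.array(o)
if __name__=="__main__":
    for n,f in(("scene","pics/scene0.png"),("scene","pics/s8.png"),("top","pics/top0.png")):
        q=graypins(n,f); d=q[1]-q[0]; print(" c",q.mean(0).round(4),np.linalg.norm(d).round(4),np.degrees(np.arctan2(d[1],d[0])).round(2))
    s=robot.get_state(); print(s["position"]); zt=s["position"][2]-.0196+.008
    p=see("scene")[0]; cv2.imwrite("pics/s9.png",p)
    c=s["position"]+[.002,0,0]
    h=holes("scene",p,[[c[0],c[1]-.126,zt],[c[0],c[1]+.126,zt]],zt,k=6); d=h[1]-h[0]
    print(" board c",h.mean(0).round(4),np.linalg.norm(d).round(4),np.degrees(np.arctan2(d[1],d[0])).round(2))
E
python3 m.py
```

```text
scene pin px 243.5 218.3 [ 0.4721 -0.1157  0.058 ] 18
scene pin px 358.8 211.4 [0.4754 0.1362 0.058 ] 36
 c [0.4738 0.0103 0.058 ] 0.2519 89.24
scene pin px 243.8 219.3 [ 0.4752 -0.1151  0.058 ] 44
scene pin px 358.7 212.2 [0.4778 0.1356 0.058 ] 47
 c [0.4765 0.0102 0.058 ] 0.2507 89.4
top pin px 413.3 279.3 [ 0.4751 -0.1143  0.058 ] 9
top pin px 289.8 276.3 [0.4747 0.1378 0.058 ] 9
 c [0.4749 0.0117 0.058 ] 0.2521 90.1
[0.47514918 0.01046541 0.10864535]
scene px 230.2 205.9 [ 0.4709 -0.1396  0.097 ] wt 1549.0
scene px 368.6 194.7 [0.4651 0.1567 0.097 ] wt 0.0
 board c [0.468  0.0086 0.097 ] 0.2964 91.13
```

Run:
```python
import cv2,numpy as np
f=lambda p:cv2.resize(p[170:230,225:375],(750,300),interpolation=cv2.INTER_CUBIC)
cv2.imwrite("pics/m9.png",np.vstack([f(cv2.imread("pics/s9.png")),f(cv2.imread("pics/s8.png"))]))
```

```text
(no output)
```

View pics/m9.png

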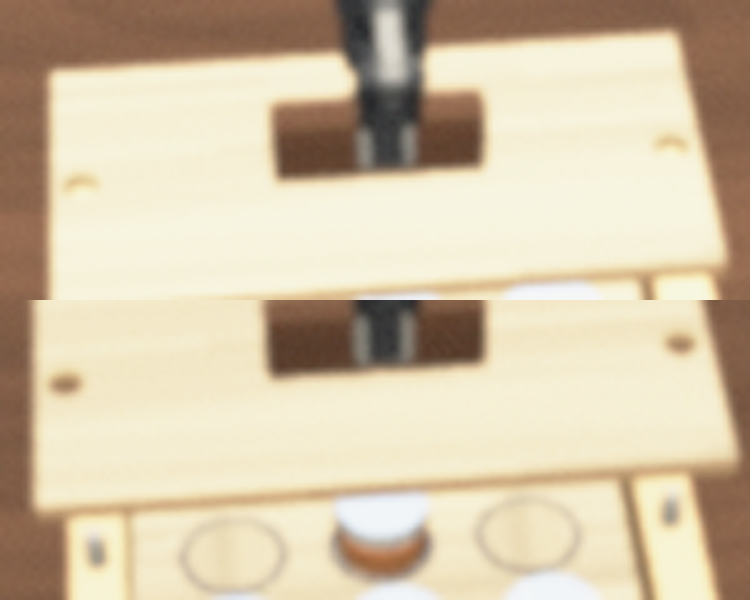

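The top half shows the holes at crop (80,183) and (671,143), now with wood visible through them. The lower half gives the holes at full-image (237.6,186.2) and (360.6,178.3), and the pins' middles at (243.8,219.3) and (358.7,212.2).

Run:
```python
from h import *
zt=.1671-.0196+.008
p=cv2.imread("pics/s8.png")
h=holes("scene",p,[px2w("scene",237.6,186.2,zt),px2w("scene",360.6,178.3,zt)],zt,k=5); d=h[1]-h[0]
print("board-tcp (scene)",(h.mean(0)-[.4742,.0104,0]).round(4),np.linalg.norm(d).round(4),np.degrees(np.arctan2(d[1],d[0])).round(2))
q=np.array([px2w("scene",243.8,219.3,.057),px2w("scene",358.7,212.2,.057)]);d=q[1]-q[0]
print("pins scene",q.mean(0).round(4),np.linalg.norm(d).round(4),np.degrees(np.arctan2(d[1],d[0])).round(2))
# top: board left edge / hole in t8
p=cv2.imread("pics/t8.png"); g=cv2.cvtColor(p,cv2.COLOR_BGR2GRAY)
u,v=w2px("top",[.4742,.0104+.126,zt]); print("expected left hole top px",u,v)
cv2.imwrite("pics/t8c.png",cv2.resize(np.hstack([p[255:300,275:325],cv2.imread("pics/top0.png")[255:300,275:325]]),None,fx=7,fy=7,interpolation=cv2.INTER_CUBIC))
print("pin tip px in top for tray est", w2px("top",[.4749,.1377,.066]))
```

```text
scene px 237.6 186.4 [ 0.4758 -0.1179  0.1555] wt 741.0
scene px 367.3 176.1 [0.4698 0.1485 0.1555] wt 2171.0
board-tcp (scene) [-0.0014  0.0049  0.1555] 0.2665 91.3
pins scene [0.4755 0.0103 0.057 ] 0.251 89.38
expected left hole top px 286.8305512198651 275.220800565931
pin tip px in top for tray est [289.58956354 276.07326634]
```

View pics/t8c.png

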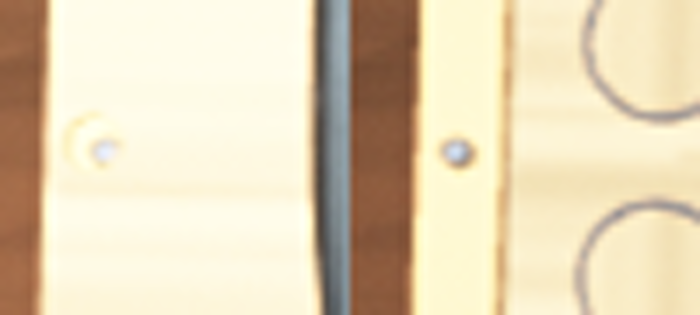

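Right half: the pin is at full-image (290.0,276.3). Left half: the raised board's hole circle is centred at about (287.6,274.4).

Run:
```python
from h import *
zt=.1555
h=np.array([px2w("scene",237.6,186.3,zt),px2w("scene",360.6,178.3,zt)]);d=h[1]-h[0]
print("board scene",h.round(4).tolist(),"c-tcp",(h.mean(0)[:2]-[.4742,.0104]).round(4),np.linalg.norm(d).round(4),np.degrees(np.arctan2(d[1],d[0])).round(2))
for z in(.060,.066): print("top hole",px2w("top",287.6,274.4,zt).round(4),"top pin1",px2w("top",290.0,276.3,z).round(4),"pin0",px2w("top",412.9,279.3,z).round(4))
# s9 check: hole tops at lower height
zt=.1086-.0196+.008
u=lambda x,y:(225+(x+.5)/5-.5,170+(y+.5)/5-.5)
h=np.array([px2w("scene",*u(80,188),zt),px2w("scene",*u(671,149),zt)]);d=h[1]-h[0]
print("s9 c",h.mean(0).round(4),np.linalg.norm(d).round(4),np.degrees(np.arctan2(d[1],d[0])).round(2))
```

```text
board scene [[0.4754, -0.1179, 0.1555], [0.4751, 0.1337, 0.1555]] c-tcp [ 0.0011 -0.0025] 0.2516 90.06
top hole [0.4758 0.135  0.1555] top pin1 [0.4746 0.1373 0.06  ] pin0 [ 0.4752 -0.1132  0.06  ]
top hole [0.4758 0.135  0.1555] top pin1 [0.4745 0.1369 0.066 ] pin0 [ 0.475  -0.1123  0.066 ]
s9 c [0.4771 0.0077 0.097 ] 0.2513 89.86
```

```bash
python3 -c "
from h import *
plan(.4737,.0127,.090,0.1)"
```

```text
1 rows
0.0021 -0.0018 0.0189 0.002 0 -0.001
yaw0 0.1 j [ 0.02  0.23 -0.35  0.98 -0.    1.59]
```

apply_moves --moves "0.002 -0.0015 0.009 0 0 0; 0 0 0.009 0 0 0; 0 0 0 0 0 0; 0 0 0 0 0 0; 0 0 0 0 0 0"

```text
t: 37.4
position: [0.4733, 0.013, 0.09]
tool_rot: [2.219, 2.223, 0.0]
contact_force: [0.2, -0.2, -3.0]
opening: 0.187
gripper_force: 98.8
```

Run:
```python
from h import *
print(robot.get_state()['position'])
a=see("scene")[0]; b=see("top")[0]
cv2.imwrite('pics/s10.png',a);cv2.imwrite('pics/t10.png',b)
f=lambda p,v,u:cv2.resize(p[v:v+30,u:u+40],(400,300),interpolation=cv2.INTER_CUBIC)
cv2.imwrite('pics/m10.png',np.vstack([np.hstack([f(a,190,225),f(a,185,340)]),np.hstack([f(b,262,270),f(b,262,395)])]))
```

```text
[0.47333816 0.01303093 0.09001744]
```

View pics/m10.png

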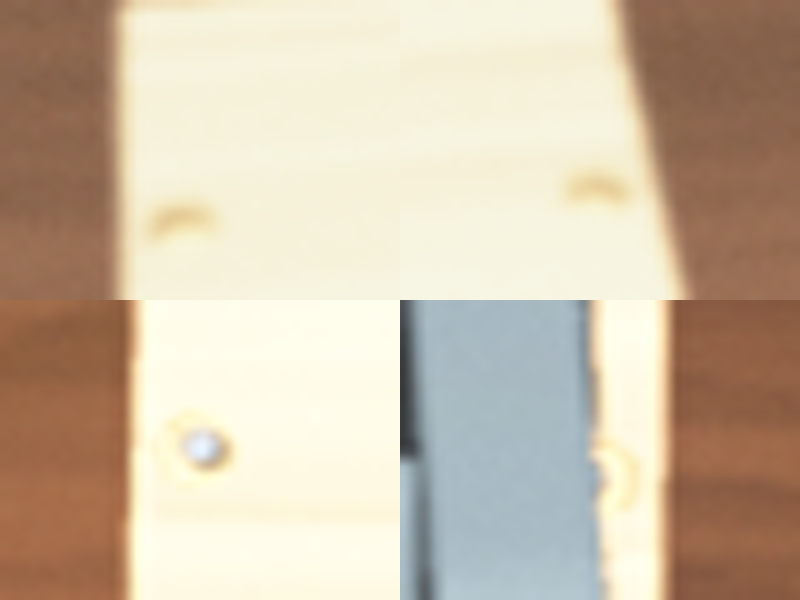

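The lower-left tile shows the pin at tile (205,447) inside the hole centred at about (199,443). After parallax that is aligned within about 1 mm. The right hole also looks consistent, so I'll lower gradually.

apply_moves --moves "0 0 0.004 0 0 0; 0 0 0.004 0 0 0; 0 0 0 0 0 0; 0 0 0 0 0 0"

```text
t: 38.0
position: [0.4731, 0.013, 0.0817]
tool_rot: [-2.219, -2.224, 0.0]
contact_force: [0.0, -0.2, -3.9]
opening: 0.183
gripper_force: 98.8
```

apply_moves --moves "0 0 0.004 0 0 0; 0 0 0 0 0 0; 0 0 0 0 0 0"

```text
t: 38.38
position: [0.4731, 0.013, 0.0778]
tool_rot: [2.219, 2.224, -0.0]
contact_force: [-0.2, 0.3, -2.8]
opening: 0.187
gripper_force: 98.8
```

apply_moves --moves "0 0 0.004 0 0 0; 0 0 0 0 0 0; 0 0 0.003 0 0 0; 0 0 0 0 0 0"

```text
t: 38.88
position: [0.4729, 0.013, 0.0706]
tool_rot: [-2.219, -2.224, 0.001]
contact_force: [-0.1, -0.2, -4.0]
opening: 0.188
gripper_force: 98.8
```

apply_moves --moves "0 0 0.002 0 0 0; 0 0 0 0 0 0; 0 0 0 0 0 0"

```text
t: 39.25
position: [0.4731, 0.013, 0.0688]
tool_rot: [2.219, 2.224, -0.0]
contact_force: [-0.6, -0.1, -3.0]
opening: 0.184
gripper_force: 98.8
```

apply_moves --moves "0 0 0.001 0 0 0; 0 0 0 0 0 0; 0 0 0.001 0 0 0; 0 0 0 0 0 0; 0 0 0 0 0 0"

```text
t: 39.88
position: [0.4732, 0.013, 0.0676]
tool_rot: [2.219, 2.223, 0.001]
contact_force: [-2.4, -0.2, 6.8]
opening: 0.191
gripper_force: 100.3
```

apply_moves --moves "0 0 0 0 0 0; 0 0 0 0 0 0; 0 0 0 0 0 0; 0 0 0 0 0 0" --hand 0.4

```text
t: 40.38
position: [0.4732, 0.013, 0.0668]
tool_rot: [2.219, 2.224, -0.0]
contact_force: [0.0, -0.5, 0.3]
opening: 0.594
gripper_force: 0.0
```

apply_moves --moves "0 0 -0.02 0 0 0; 0 0 -0.04 0 0 0; 0 0 -0.04 0 0 0; 0 -0.05 -0.02 0 0 0; 0 -0.05 0 0 0 0; 0 0 0 0 0 0; 0 0 0 0 0 0"

```text
t: 41.25
position: [0.3738, 0.0129, 0.1872]
tool_rot: [2.218, 2.223, 0.002]
contact_force: [-0.0, 0.5, 0.5]
opening: 0.601
gripper_force: 0.0
```

Run:
```python
from h import *
print(robot.get_state()['position'])
for n in("top","scene"):
    p,d,W,hsv,z=see(n); cv2.imwrite(f'pics/{n}11.png',p)
    for y0,y1 in((-.12,-.06),(.07,.14)):
        m=(W[...,0]>.42)&(W[...,0]<.53)&(W[...,1]>y0)&(W[...,1]<y1)&(z>.03); print(n,y0,np.nanmedian(z[m]).round(4))
    m=max(blobs((z>.05)&(z<.1)&(W[...,0]>.38)&(W[...,0]<.6)&(abs(W[...,1])<.2),800),key=lambda m:m.sum()); print(rect(n,m,.056))
cv2.imwrite('pics/m11.png',cv2.resize(p[120:280,200:420],(770,560)))
```

```text
[0.37380193 0.01285121 0.18715505]
top -0.12 0.0549
top 0.07 0.0552
((476.1198425292969, 13.474494934082031), (145.03875732421875, 275.28607177734375), 0.6370745897293091)
scene -0.12 0.0547
scene 0.07 0.055
((477.2200622558594, 11.598617553710938), (146.09930419921875, 275.1845397949219), 0.010644844733178616)
```

View pics/m11.png

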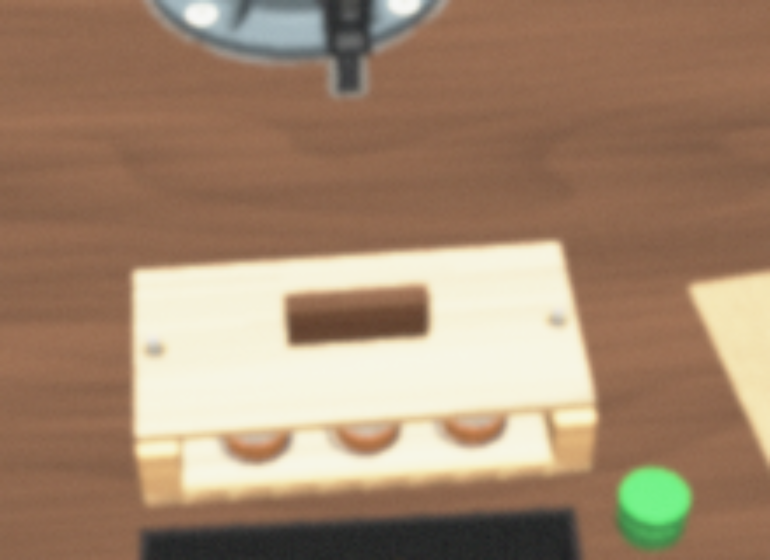

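The crop shows the board flush on both end blocks with both pins standing in its holes at (154,349) and (558,319). The pots are upright underneath and the gripper is clear. I'll check the fitting, then hand in.

Run:
```python
from h import *
p=cv2.imread("pics/top11.png"); hsv=cv2.cvtColor(p,cv2.COLOR_BGR2HSV)
m=np.zeros((480,640),bool); m[140:212,305:418]=True; m&=(hsv[...,1]>110)&(hsv[...,2]>120)
r=rect("top",m,.02); print(r)
if abs(r[0][0]-700)<50 and abs(r[0][1]+3)<100: print(job.finish_job())
```

```text
((696.2174072265625, 1.2486991882324219), (34.38323974609375, 113.34686279296875), 56.0509147644043)
the job is handed in; nothing more can be done
None
```

The job is handed in: the fitting is in the crate, all four pots present stand upright on their own marks with the far row full, and the board sits flush over both pins. Everything is released, and the tin and parcel were left alone.

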